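Fetch the pepper pot from behind the tall containers

ROBOT

A 7-joint arm with a two-finger parallel gripper is mounted at the origin on the work surface. World frame = base frame: x ahead of the robot, y to its left, z up, the work surface at z = 0. Lengths are in m, angles in rad, forces in N, time in s.
With the tool pointing down it reaches from about 0.425 to 0.875 m from the base axis. Payload 4.7 kg.
Tool frame: the origin (TCP) lies between the finger pads; the fingertips stand 11 mm ahead of it and the grasp point (between the pads) lies 8 mm behind it; z points along the fingers, y is the direction in which the jaws open and shut (so a half turn about z gives the same grasp; the last joint's range is limited). The gripper opens to 87 mm and grips with 3 to 60 N. Pads are 19 mm wide; open, the fingers measure 117 mm over their backs; the gripper's body (75 mm by 190 mm) begins 51 mm behind the grasp point.
Start: joints at [1.165, 0.321, -0.07, 1.45, 0.023, 1.371, -0.057], TCP at [0.265, -0.594, 0.234] pointing down, gripper open.
Joint ranges: [-2.86, 2.86], [-0.3, 2.09], [-1.38, 1.24], [0.06, 2.45], [-1.56, 4.7], [0.09, 2.05], [-2.69, 2.69]. Speed limits (rad/s): [2.57, 2.57, 3.14, 3.14, 3.14, 3.14, 3.14].

INTERFACE

Orientations are given as a rotation vector (axis times angle).
In Python, from bench import ctrl gives the robot as it stands.
- The arm moves only by the tool servo_tool, never from a script. Its argument "series" is a list of rows, each an object with "travel": the shift along the tool's x, y, z in m, a list of three; "angular": the turn, a rotation vector about the tool's x, y, z in rad, a list of three. A call has 1 to 5 rows; each row shifts and turns the commanded pose from where the row before left it, along the tool's axes as they then stand; what a row does not reach is not made up. A row lasts 1/10 s, in which the tool goes at most 50 mm and 8.59 degrees, less where a joint would pass 70% of its speed; a pose out of reach is approached as far as the arm can. A call with a gripper value outside its range is refused whole. "claw" is the finger opening in m, from 0 to 0.087, set as the call begins (left out, the last holds). The fingers move at their own pace and stop on an object; "squeeze" is the grip in N (left out, the last holds). Time passes only in rows, so rows that do not move let the fingers close. It gives the time, the measured TCP pose, the force and the opening at its end, in the units of the state.
- ctrl.get_state(): the state, without advancing time (a new reading comes with each control period).
- ctrl.get_image(name): name is "scene" or "top" or "wrist"; returns the picture (400x640x3 uint8, red, green, blue); there is no depth.
- ctrl.calibration(name): a dict with "fx", "fy", "cx", "cy" (pixels), "rvec" (rotation vector, rad) and "tvec" (3), from world to camera coordinates, as OpenCV has them. Camera axes: x right, y down, z forward; pixel columns grow to the right and rows downward; lengths in m; the calibration is good to about 2 mm. The wrist camera is an equidistant fisheye: a pixel r from the principal point sees the ray r / f radians off the axis. A picture is of the moment at which its call begins: read the wrist's pose just before it. calibration takes no time and is no camera call; for the wrist camera it gives the pose at the moment of the call.
- ctrl.close_job(): hands the job in, once; it reports no verdict.
The state is a dict: "time": time; "joint_positions": joint angles; "qd": joint speeds; "joint_torque": joint torques, N m; "position": TCP position; "tool_rot": TCP orientation; "ft_force": force on the tool from outside, world axes, zero at the start; "torque": the same for the moment, N m; "grip_width": opening from 0.0 (shut) to 1.0 (fully open).
Only numpy, scipy, OpenCV 4.12 (cv2) and the standard library are available. Lean on these libraries where they do the work, as an engineer would, in place of code of your own. Each camera call takes 0.05 s, during which the arm holds its last target.

TASK

The pepper pot is boxed in behind the coffee canister, the oil bottle and the blue jar in the condiment tray. Stand those three on the dark wooden side board, bring the pepper pot to the middle of the round cork mat by the cooking pot, and only then put each of the three back upright on the very pad of the tray where it stood. Set things down rather than dropping them, let nothing tip over, and leave the cooking pot, the green bowl and the spoons where they are.

Things in the scene. Friction and masses are not known exactly. Their poses are not given: they have to be found in the camera images.
- tray: Fixed pale wood tray, 160 (x) x 200 (y) mm; floor 10 mm thick; rim 8 mm thick, 22 mm high. Origin: centre of underside; -x is its front, towards the robot (yaw within 0.45). Flush round grey pads at tray x, y in mm: back pad (35, 0) under the pepper pot; front pads (-25, 0), (9, 54), (9, -54), 56 mm across, one container on each (within 3 mm), 12 mm free between neighbours.
- pepper_pot: Ceramic pepper pot, white round body with a pierced steel dome on top: 45 mm in diameter where gripped (height 30 to 62 mm), 47 mm at the foot, 85 mm high, 110 to 225 g, loose. Starts upright on the tray's back pad, hemmed in by the three taller containers. Origin: centre of its underside, z up.
- coffee_canister: Loose, sealed, 260 to 560 g. Starts upright on one of the three front pads of the tray; which one varies. Origin: centre of its underside, z up. Brushed steel cylinder 52 mm in diameter with a black plastic lid 54 mm in diameter (lid from 126 to 150 mm height); 150 mm high.
- oil_bottle: Loose, sealed, 260 to 560 g. Starts upright on one of the three front pads of the tray; which one varies. Origin: centre of its underside, z up. Amber glass bottle with a paper band, straight body 52 mm in diameter up to 128 mm height, then a shoulder, a short neck and a yellow cap 28 mm in diameter; 158 mm high. Grip it on the straight body.
- blue_jar: Loose, sealed, 260 to 560 g. Starts upright on one of the three front pads of the tray; which one varies. Origin: centre of its underside, z up. Blue ceramic jar 52 mm in diameter, straight from 4 to 130 mm height, with a cork stopper 47 mm in diameter on top; 154 mm high.
- side_board: Fixed dark wooden board, 300 mm (its x) by 130 mm (its y), top face 15 mm above the island top; empty at the start, room for the three containers in a row along its x. Origin: centre of its underside. Left or right of the tray, this varies; its x roughly along world x.
- cork_mat: Fixed round cork mat, 96 mm in diameter, 6 mm thick, on the other side of the tray, where the pepper pot is to stand. Origin: centre of its underside.
- cooking_pot: Closed cast aluminium pot with lid, 178 mm in diameter, 144 mm high to the top of the black lid knob, two loop handles 115 mm from the middle along its +-y at 82 mm height. Stands about 210 mm beyond the cork mat as seen from the robot. Not to be moved. Origin: centre of its underside.
- green_bowl: Empty green plastic bowl, 144 mm across, 64 mm high, about 245 mm beyond the middle of the side board. Not to be moved. Origin: centre of its underside.
- spoon_rest: White ceramic spoon rest (round, 120 mm across, 11 mm high) with a pair of steel serving spoons lying in it, handles reaching 190 mm from its middle along its -x; one body, highest 26 mm. Lies beyond the tray. Not to be moved. Origin: centre of the rest's underside.
Things that resemble listed ones, but are neither listed nor needed, are in the scene too. Leave any purple or red look-alike of the coffee_canister alone.

How it is judged:
On the way, in this order (a step that is already met when the one before it is completed fails the run):
1. the three tall containers stand upright on the side board while the pepper pot is still at the back of the tray (moved less than 50 mm) (x of coffee_canister in the frame of side_board between -0.14 and 0.14 m and y of coffee_canister in the frame of side_board between -0.055 and 0.055 m and z of coffee_canister in the frame of side_board between 0.01 and 0.02 m and angle between each of coffee_canister, oil_bottle, blue_jar's own z axis and vertical below 0.1 rad and linear speed of each of coffee_canister, oil_bottle, blue_jar below 0.05 m/s and x of oil_bottle in the frame of side_board between -0.14 and 0.14 m and y of oil_bottle in the frame of side_board between -0.055 and 0.055 m and z of oil_bottle in the frame of side_board between 0.01 and 0.02 m and x of blue_jar in the frame of side_board between -0.14 and 0.14 m and y of blue_jar in the frame of side_board between -0.055 and 0.055 m and z of blue_jar in the frame of side_board between 0.01 and 0.02 m and distance of pepper_pot from where it was at the start of the episode below 0.05 m), for 0.2 s.
2. the pepper pot stands upright in the middle of the cork mat while the three containers are still on the side board (x of coffee_canister in the frame of side_board between -0.14 and 0.14 m and y of coffee_canister in the frame of side_board between -0.055 and 0.055 m and z of coffee_canister in the frame of side_board between 0.01 and 0.02 m and angle between each of coffee_canister, oil_bottle, blue_jar, pepper_pot's own z axis and vertical below 0.1 rad and linear speed of each of coffee_canister, oil_bottle, blue_jar, pepper_pot below 0.05 m/s and x of oil_bottle in the frame of side_board between -0.14 and 0.14 m and y of oil_bottle in the frame of side_board between -0.055 and 0.055 m and z of oil_bottle in the frame of side_board between 0.01 and 0.02 m and x of blue_jar in the frame of side_board between -0.14 and 0.14 m and y of blue_jar in the frame of side_board between -0.055 and 0.055 m and z of blue_jar in the frame of side_board between 0.01 and 0.02 m and horizontal distance between pepper_pot and cork_mat below 0.015 m and height (world z) of pepper_pot below 0.01 m), for 0.2 s.
At the end, for the whole second after the job is handed in: Each of the three tall containers stands upright (within 0.1 rad) on the tray within 15 mm of where it stood at the start, the pepper pot stands upright within 15 mm of the middle of the cork mat, and all four are released and at rest (distance of each of coffee_canister, oil_bottle, blue_jar from where it was at the start of the episode below 0.015 m and angle between each of coffee_canister, oil_bottle, blue_jar, pepper_pot's own z axis and vertical below 0.1 rad and horizontal distance between pepper_pot and cork_mat below 0.015 m and height (world z) of pepper_pot below 0.01 m and linear speed of pepper_pot below 0.05 m/s and linear speed of each of coffee_canister, oil_bottle, blue_jar, pepper_pot below 0.01 m/s and angular speed of each of coffee_canister, oil_bottle, blue_jar, pepper_pot below 0.1 rad/s); the robot touches nothing.
It fails at once if the cooking pot, the green bowl or the spoons are shifted by more than 20 mm (distance of any of cooking_pot, green_bowl, spoon_rest from where it was at the start of the episode above 0.02 m).
It fails at once if the pepper pot or a container tips by more than 0.5 rad (angle between any of coffee_canister, oil_bottle, blue_jar, pepper_pot's own z axis and vertical above 0.5 rad).
It fails at once if the pepper pot or a container is dropped: its foot comes within 30 mm of the island top at more than 0.5 m/s ((height (world z) of coffee_canister below 0.03 m and linear speed of coffee_canister above 0.5 m/s) or (height (world z) of oil_bottle below 0.03 m and linear speed of oil_bottle above 0.5 m/s) or (height (world z) of blue_jar below 0.03 m and linear speed of blue_jar above 0.5 m/s) or (height (world z) of pepper_pot below 0.03 m and linear speed of pepper_pot above 0.5 m/s)).
It also fails if it takes over 141 s, if anything falls off the work surface, if the arm or the gripper's body presses on something with over 40 N, if the wrist force passes 120 N, or if a joint passes its speed limit or range.

## Working session

There is one attempt and no reset: what is moved stays moved. The work goes in short steps, Python scripts to look and compute and a tool call to move; the robot and the scene stay as the last step left them, time stands still between calls to the robot, and variables do not carry over. Pictures are saved under pics/ and viewed, and the job is handed in when it is done.

Besides the shell and the picture viewer there is one more tool, called after "Emit:" as a command line: name --argument value ..., lists and objects as JSON in quotes. servo_tool: Moves the arm, as the interface text tells. Its arguments: {"type":"object","properties":{"series":{"type":"array","items":{"type":"object","properties":{"travel":{"type":"array","items":{"type":"number"}},"angular":{"type":"array","items":{"type":"number"}}}}},"claw":{"type":"number"},"squeeze":{"type":"number"}},"required":["series"]}

```bash
mkdir -p pics; ls; python3 - <<'E'
from bench import ctrl
import cv2,numpy as np
s=ctrl.get_state();print(s)
for n in("scene","top","wrist"):
    print(n,ctrl.calibration(n)); cv2.imwrite(f"pics/{n}0.png",ctrl.get_image(n)[:,:,::-1])
E
```

```text
pics
{'time': 0.0, 'joint_positions': array([ 1.16510866,  0.32181865, -0.07011501,  1.45168397,  0.02260703,
        1.37076478, -0.05685779]), 'qd': array([ 5.75552421e-04,  1.70363467e-04, -5.65039631e-05, -7.56797106e-04,
       -9.59596358e-04,  4.54421116e-04, -1.66316034e-04]), 'joint_torque': array([ 7.91195343e-04, -4.91285741e+01, -4.03295355e-01, -3.12532461e+01,
       -6.39463635e-02,  4.37443075e-02,  1.87061119e-04]), 'position': array([ 0.26467425, -0.59309624,  0.23246004]), 'tool_rot': array([-3.07082679e+00, -6.54348222e-01,  7.61610533e-04]), 'ft_force': array([ 0.07044398, -0.08879956, -0.14806139]), 'torque': array([ 0.06381142,  0.02277556, -0.00693666]), 'grip_width': 0.9995527505383498}
scene {'fx': 382.7028124287716, 'fy': 382.7028124287716, 'cx': 323.2464243681983, 'cy': 200.12263986785683, 'rvec': array([ 1.87912867,  1.34369029, -0.65165261]), 'tvec': array([-0.19675516, -0.3149258 ,  1.26836042])}
top {'fx': 487.64564110255924, 'fy': 487.64564110255924, 'cx': 320.9814397335802, 'cy': 204.84297824344503, 'rvec': array([ 2.12049123, -2.1471793 ,  0.23151261]), 'tvec': array([0.00132388, 0.5966509 , 0.93234916])}
wrist {'fx': 309.70691628693146, 'fy': 309.70691628693146, 'cx': 316.495780188197, 'cy': 201.43773534125128, 'rvec': array([-2.42107851,  1.57130792,  0.23466844]), 'tvec': array([-0.64968038, -0.03603882,  0.39146877])}
```

View pics/scene0.png

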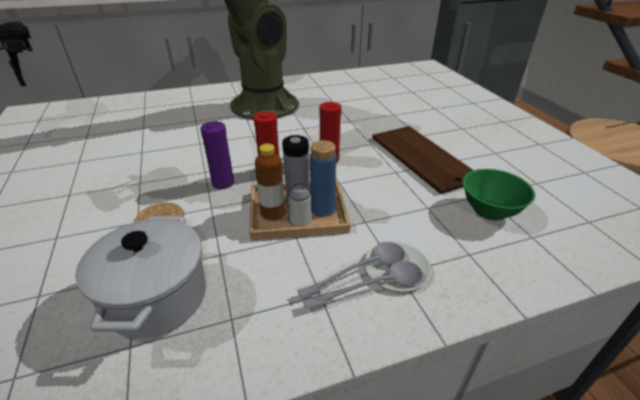

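View pics/top0.png

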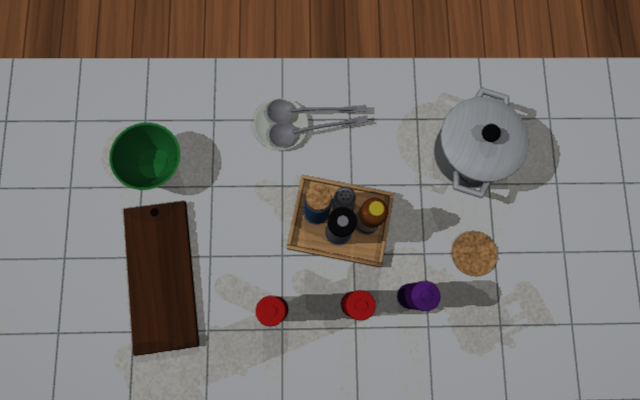

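View pics/wrist0.png

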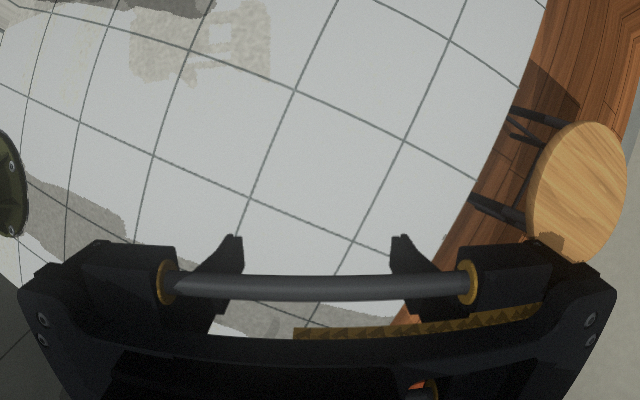

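The top view shows the tray around (340,220). The blue jar is at (318,195) and the canister with the black lid at (342,222). The oil cap is at (376,209) and the pepper pot at (343,198). The side board is at (160,278) and the cork mat at (475,254). The red and purple look-alikes stand in front at (271,310), (359,305) and (420,296).

```bash
cat > h.py <<'E'
from bench import ctrl
import cv2,numpy as np
from scipy.spatial.transform import Rotation as R
def ray(cal,u,v):
    if isinstance(cal,str): cal=ctrl.calibration(cal)
    Rm=R.from_rotvec(cal['rvec']).as_matrix(); d=np.array([(u-cal['cx'])/cal['fx'],(v-cal['cy'])/cal['fy'],1.])
    return -Rm.T@cal['tvec'], Rm.T@d
def onz(name,u,v,z):
    o,d=ray(name,u,v); return o+d*(z-o[2])/d[2]
def proj(name,p):
    c=ctrl.calibration(name); K=np.array([[c['fx'],0,c['cx']],[0,c['fy'],c['cy']],[0,0,1.]])
    return cv2.projectPoints(np.array(p,float).reshape(-1,3),c['rvec'],c['tvec'],K,None)[0].reshape(-1,2)
E
python3 - <<'E'
from h import *
im=cv2.imread('pics/top0.png'); hsv=cv2.cvtColor(im,cv2.COLOR_BGR2HSV)
print('cam',ray('top',320,200)[0],ray('scene',320,200)[0])
# crops enlarged
cv2.imwrite('pics/t_tray.png',cv2.resize(im[165:275,275:405],None,fx=6,fy=5.4,interpolation=cv2.INTER_CUBIC)[:600,:800])
def blob(m,minA=100):
    n,l,s,c=cv2.connectedComponentsWithStats(m.astype(np.uint8))
    for i in range(1,n):
        if s[i,4]>minA: print('  ',s[i],c[i])
for nm,lo,hi in [('red',(0,150,60),(6,255,255)),('yellow',(22,150,120),(35,255,255)),('purple',(125,100,30),(150,255,255)),('orange/cork',(8,90,110),(20,255,255)),('dark',(0,60,20),(15,255,90)),('blue',(100,100,30),(115,255,255)),('black',(0,0,0),(180,120,45))]:
    print(nm); blob(cv2.inRange(hsv,lo,hi),60)
m=cv2.inRange(hsv,(0,60,20),(15,255,100));m[:190]=0;m[:,220:]=0
c=max(cv2.findContours(m,0,1)[0],key=cv2.contourArea);r=cv2.minAreaRect(c);b=cv2.boxPoints(r);print('board',r)
print([onz('top',*p,0.015).round(4) for p in b]); print('board c',onz('top',*r[0],0.015))
m=cv2.inRange(hsv,(8,70,90),(22,255,255));m[:,:440]=0;m[:220]=0;m[290:]=0
c=max(cv2.findContours(m,0,1)[0],key=cv2.contourArea);e=cv2.fitEllipse(c);print('mat',e,onz('top',*e[0],0.006))
E
```

```text
cam [0.41046215 0.02136151 1.02778087] [ 1.19439374 -0.21046387  0.52512623]
red
   [343 291  33  29 746] [359.09785523 304.76809651]
   [256 296  30  30 704] [270.33664773 310.62073864]
yellow
   [369 201  15  14 168] [376.00595238 207.79166667]
purple
   [401 281  39  30 874] [421.67391304 295.45995423]
orange/cork
   [ 20   0   8  57 190] [22.64736842 24.18947368]
   [ 82   0   8  58 235] [85.65106383 22.59574468]
   [178   0   5  58 204] [179.5         29.71078431]
   [214   0   8  58 360] [217.53055556  23.26944444]
   [227   0  12  58 440] [233.81363636  32.24545455]
   [247   0   6  58 258] [250.05813953  32.29844961]
   [303   0   6  58 224] [306.125       24.99107143]
   [362   0  13  58 327] [366.96024465  25.4587156 ]
   [455   0  14  58 194] [458.7628866   30.09793814]
   [487   0  16  58 336] [494.46428571  24.2202381 ]
   [507   0  12  58 397] [511.697733    32.53400504]
   [521   0  18  58 208] [527.42788462  35.87019231]
   [576   0  11  57 186] [580.56989247  23.73655914]
   [288 176 105  68 404] [324.45049505 195.56435644]
   [304 181  36  28 590] [319.2440678  194.
[... 1370 characters left out ...]
 [341 292  12  25  98] [345.02040816 303.        ]
blue
   [305 201  26  22 174] [312.6091954  212.93103448]
black
   [482 124  19  18 259] [490.88803089 132.5984556 ]
   [459 174  24  13 140] [469.72142857 182.31428571]
   [ 320  192   55   52 1133] [343.41924095 219.6619594 ]
board ((159.25001525878906, 277.7500305175781), (148.75022888183594, 65.9100112915039), 84.80557250976562)
[array([0.605 , 0.4139, 0.015 ]), array([0.6164, 0.278 , 0.015 ]), array([0.3154, 0.2402, 0.015 ]), array([0.3062, 0.369 , 0.015 ])]
board c [0.45654868 0.32487326 0.015     ]
mat ((474.2628173828125, 253.2421875), (42.839115142822266, 45.617427825927734), 132.53640747070312) [ 0.49905933 -0.32973388  0.006     ]
```

View pics/t_tray.png

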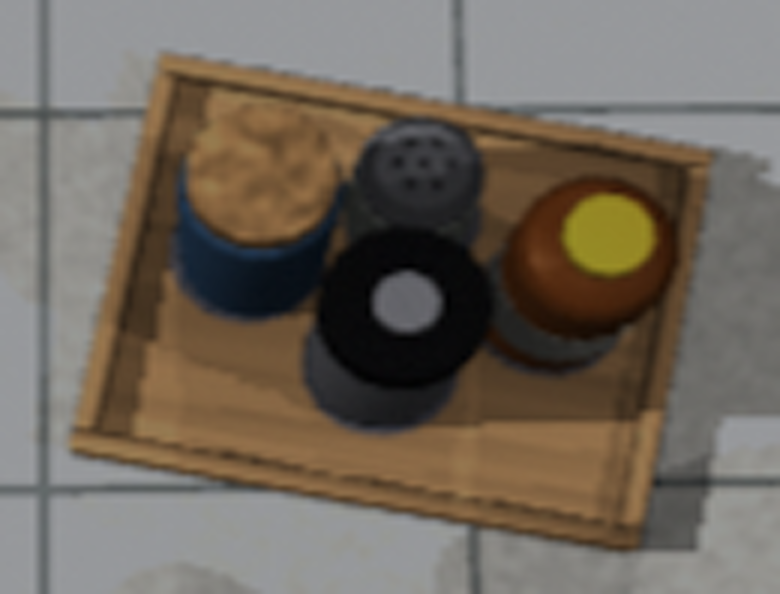

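```bash
python3 - <<'E'
from h import *
f=lambda p,z: onz('top',275+p[0]/6-.4,165+p[1]/5.4-.4,z)
C=[f(p,.022) for p in [(160,55),(712,152),(640,550),(70,450)]]
for c in C: print(c.round(4))
c=np.mean(C,0); d=(C[0]+C[1]-C[2]-C[3]); yaw=np.arctan2(d[1],d[0]); d2=C[0]+C[3]-C[1]-C[2]; print('tray',c,yaw,np.arctan2(-d2[0],d2[1]),np.linalg.norm(d)/2,np.linalg.norm(d2)/2)
yaw=(yaw+np.arctan2(-d2[0],d2[1]))/2
Rz=np.array([[np.cos(yaw),-np.sin(yaw)],[np.sin(yaw),np.cos(yaw)]])
for p in [(35,0),(-25,0),(9,54),(9,-54)]: print(p,c[:2]+Rz@np.array(p)/1000)
print('can',f((406,307),.150),'jar',f((263,168),.154),'oil',f((610,235),.158),'pep',f((420,165),.085))
print('reds',onz('top',270.3,310.6,.15),onz('top',359,304.8,.15),'purple',onz('top',426,296,.15))
print('bowl',onz('top',145,156,.064),'pot',onz('top',491,132,.144))
# back-check in scene
P=[(c[0]+(Rz@np.array(p)/1000)[0],c[1]+(Rz@np.array(p)/1000)[1],z) for p,z in [((35,0),.085),((-25,0),.15),((9,54),.154),((9,-54),.158)]]
print(proj('scene',P))
print('mat scene', proj('scene',[(.499,-.3297,.006)]), 'board corners',proj('scene',[[0.605 , 0.4139, 0.015 ],[0.6164, 0.278 , 0.015 ],[0.3154, 0.2402, 0.015 ],[0.3062, 0.369 , 0.015]]))
im=cv2.imread('pics/scene0.png'); cv2.imwrite('pics/s_tray.png',cv2.resize(im[90:245,190:360],None,fx=4,fy=3.8,interpolation=cv2.INTER_CUBIC))
E
```

```text
[0.6687 0.0338 0.022 ]
[ 0.6278 -0.1607  0.022 ]
[ 0.473  -0.1293  0.022 ]
[0.5135 0.0658 0.022 ]
tray [ 0.57076023 -0.04759645  0.022     ] -0.20205180989183102 -0.20600408623717742 0.15823811401325424 0.19902469008060586
(35, 0) [ 0.60503427 -0.05468799]
(-25, 0) [ 0.54627877 -0.04253107]
(9, 54) [0.59051478 0.00345996]
(9, -54) [ 0.56863233 -0.10229994]
can [ 0.54751442 -0.04186513  0.15      ] jar [0.59505229 0.00102985 0.154     ] oil [ 0.57012995 -0.10381796  0.158     ] pep [ 0.61025801 -0.05239214  0.085     ]
reds [0.39059033 0.08833047 0.15      ] [ 0.39818383 -0.06802945  0.15      ] purple [ 0.41169935 -0.18797308  0.15      ]
bowl [0.69993888 0.35047537 0.064     ] pot [ 0.71889972 -0.33205404  0.144     ]
[[297.93378326 188.93244661]
 [294.5548664  144.65759376]
 [323.86517479 149.94717867]
 [266.97615063 151.40824539]]
mat scene [[159.21209553 215.57239592]] board corners [[487.13643526 176.35962633]
 [440.78518533 189.55252563]
 [370.27670401 132.94199786]
 [408.83553839 125.14066114]]
```

View pics/s_tray.png

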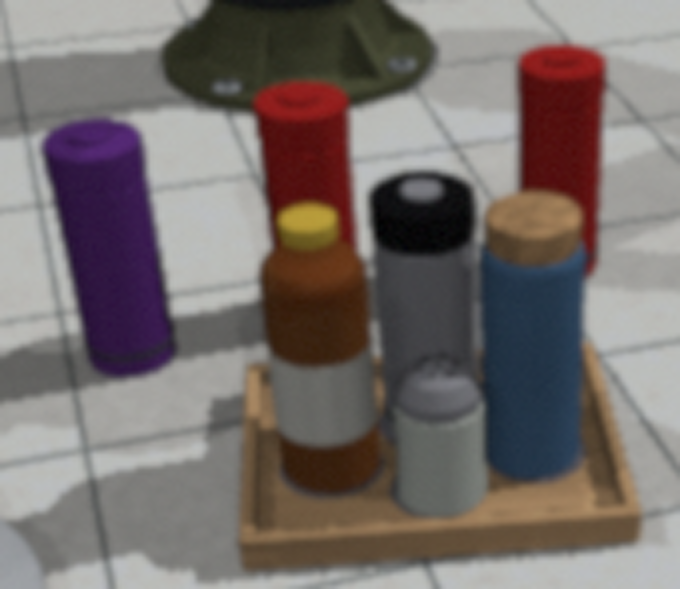

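The scene view agrees with the top view. The canister is on the front pad, the jar on the left pad and the oil on the right. I'll use one jaw direction along tray x and grip above the pepper pot's height.

Emit:
servo_tool --series '[{"travel": [0,0,-0.014],"angular": [0,0,-0.135]},{"travel": [0,0,-0.014],"angular": [0,0,-0.135]},{"travel": [0,0,-0.014],"angular": [0,0,-0.135]},{"travel": [0,0,-0.014],"angular": [0,0,-0.135]},{"travel": [0,0,-0.014],"angular": [0,0,-0.135]}]' --claw 0.087 --squeeze 30

```text
time: 0.65
position: [0.2648, -0.5934, 0.3037]
tool_rot: [-2.677, -1.642, -0.0]
ft_force: [0.5, 1.2, -0.3]
grip_width: 0.999
```

```bash
cat >> h.py <<'E'
def pose():
    s=ctrl.get_state(); M=R.from_rotvec(s['tool_rot']).as_matrix(); return s,np.array(s['position']),M
def go(x,y,z,yaw=None):
    """delta in tool frame to target TCP, tool down, jaw (tool y) along yaw"""
    s,p,M=pose(); d=M.T@(np.array([x,y,z])-p)
    psi=np.arctan2(M[1,1],M[0,1]); out=f"t={s['time']:.2f} p={p.round(4)} jaw={psi:.3f} tilt={np.arccos(-M[2,2]):.4f} w={s['grip_width']*87:.1f}mm F={np.round(s['ft_force'],1)} q={np.round(s['joint_positions'],2)}\n travel {d.round(4)}"
    if yaw is not None:
        ty=np.array([np.cos(yaw),np.sin(yaw),0]);T=np.c_[np.cross(ty,[0,0,-1]),ty,[0,0,-1]]
        a=R.from_matrix(M.T@T).as_rotvec(); out+=f" angular {a.round(4)}; after turn travel {(T.T@(np.array([x,y,z])-p)).round(4)}"
    print(out)
E
python3 -c "
from h import *
go(.547,-.042,.29,-.204)"
```

```text
t=0.65 p=[ 0.2648 -0.5934  0.3037] jaw=-0.470 tilt=0.0007 w=86.9mm F=[ 0.5  1.2 -0.3] q=[ 1.23  0.3  -0.15  1.34  0.05  1.51  0.61]
 travel [0.6194 0.0016 0.0139] angular [-0.0005 -0.0005 -0.2664]; after turn travel [0.5971 0.1646 0.0137]
```

Emit:
servo_tool --series '[{"angular": [0,0,-0.133]},{"angular": [0,0,-0.133]},{"travel": [0.04,0.011,0]},{"travel": [0.04,0.011,0]},{"travel": [0.04,0.011,0]}]'

```text
$.series[0]: bad value
```

Emit:
servo_tool --series '[{"travel": [0.045,0.0125,0]},{"travel": [0.045,0.0125,0]},{"travel": [0.045,0.0125,0]},{"travel": [0.045,0.0125,0]},{"travel": [0.045,0.0125,0]}]'

```text
$.series[0]: bad value
```

Emit:
servo_tool --series '[{"travel": [0.045,0.0125,0]},{"travel": [0.045,0.0125,0]},{"travel": [0.045,0.0125,0]},{"travel": [0.045,0.0125,0]},{"travel": [0.0,0.0,0]}]'

```text
$.series[0]: bad value
```

```bash
python3 -c "
from h import *
go(.547,-.042,.114,-.204)
print(ctrl.calibration('wrist'))
cv2.imwrite('pics/w1.png',ctrl.get_image('wrist')[:,:,::-1]);"
```

```text
t=0.65 p=[ 0.2648 -0.5934  0.3037] jaw=-0.470 tilt=0.0007 w=86.9mm F=[ 0.5  1.2 -0.3] q=[ 1.23  0.3  -0.15  1.34  0.05  1.51  0.61]
 travel [0.6194 0.0017 0.1899] angular [-0.0005 -0.0005 -0.2664]; after turn travel [0.5971 0.1646 0.1897]
{'fx': 309.70691628693146, 'fy': 309.70691628693146, 'cx': 316.495780188197, 'cy': 201.43773534125128, 'rvec': array([-2.7754722 ,  0.66591241,  0.09923987]), 'tvec': array([-0.50478819, -0.44784624,  0.34040636])}
```

View pics/w1.png

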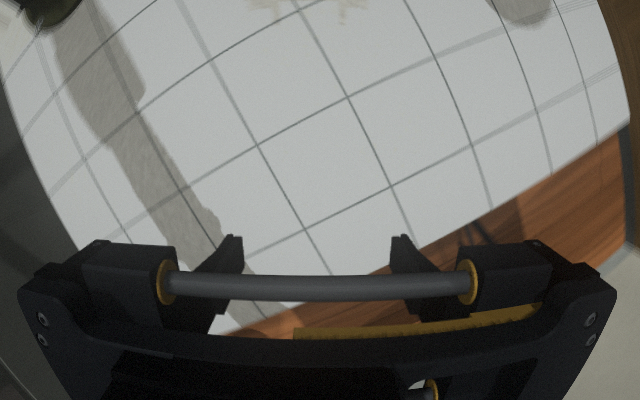

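Both fields are required, so those calls were refused and nothing moved. This wrist view shows only tiles and the fingers (at about 230 and 405, row 260). I'm resending.

Emit:
servo_tool --series '[{"travel": [0,0,0],"angular": [0,0,-0.133]},{"travel": [0,0,0],"angular": [0,0,-0.133]},{"travel": [0.04,0.011,0],"angular": [0,0,0]},{"travel": [0.04,0.011,0],"angular": [0,0,0]},{"travel": [0.04,0.011,0],"angular": [0,0,0]}]'

```text
time: 1.2
position: [0.3225, -0.4817, 0.3026]
tool_rot: [-2.445, -1.972, -0.001]
ft_force: [-0.2, -0.2, 0.1]
grip_width: 0.999
```

Emit:
servo_tool --series '[{"travel": [0.045,0.0125,0],"angular": [0,0,0]},{"travel": [0.045,0.0125,0],"angular": [0,0,0]},{"travel": [0.045,0.0125,0],"angular": [0,0,0]},{"travel": [0.045,0.0125,0],"angular": [0,0,0]},{"travel": [0.045,0.0125,0],"angular": [0,0,0]}]'

```text
time: 1.7
position: [0.4306, -0.2742, 0.3031]
tool_rot: [2.445, 1.973, -0.0]
ft_force: [0.9, -0.4, -0.2]
grip_width: 1.0
```

Emit:
servo_tool --series '[{"travel": [0.045,0.0125,0],"angular": [0,0,0]},{"travel": [0.045,0.0125,0],"angular": [0,0,0]},{"travel": [0.045,0.0125,0],"angular": [0,0,0]},{"travel": [0.045,0.0125,0],"angular": [0,0,0]},{"travel": [0,0,0],"angular": [0,0,0]}]'

```text
time: 2.2
position: [0.5188, -0.102, 0.3034]
tool_rot: [-2.431, -1.987, -0.006]
ft_force: [0.5, 0.1, 0.0]
grip_width: 1.0
```

```bash
python3 -c "
from h import *
go(.547,-.042,.114,-.204)
print(ctrl.calibration('wrist'))
cv2.imwrite('pics/w2.png',ctrl.get_image('wrist')[:,:,::-1]);"
```

```text
t=2.20 p=[ 0.5188 -0.102   0.3034] jaw=-0.200 tilt=0.0041 w=87.0mm F=[0.5 0.1 0. ] q=[ 0.74  0.07 -0.62  1.62  0.04  1.46 -0.08]
 travel [0.0636 0.0156 0.1896] angular [ 0.0006 -0.0041  0.0039]; after turn travel [0.0644 0.0155 0.1894]
{'fx': 309.70691628693146, 'fy': 309.70691628693146, 'cx': 316.495780188197, 'cy': 201.43773534125128, 'rvec': array([-2.83801945,  0.28607117,  0.04070091]), 'tvec': array([-0.52829025, -0.05194441,  0.45924553])}
```

View pics/w2.png

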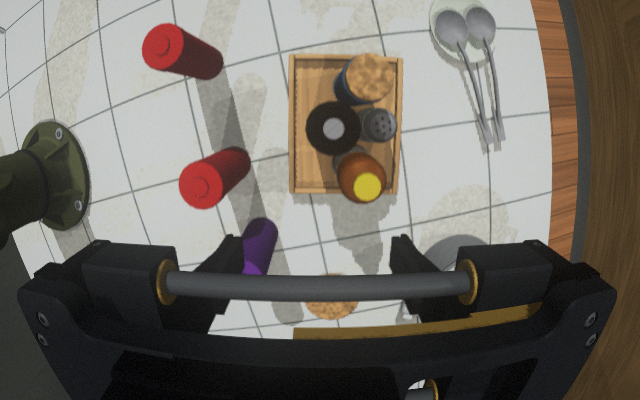

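This wrist view shows the lid at (333,128), cork (369,77), cap (367,187), pepper dome (378,125), and tray corners near (289,55), (404,57), (398,193) and (288,191). I'll use it as a second measurement.

```bash
cat >> h.py <<'E'
def wonz(cal,u,v,z):
    dx,dy=u-cal['cx'],v-cal['cy']; r=np.hypot(dx,dy); th=r/cal['fx']
    d=np.array([np.sin(th)*dx/max(r,1e-9),np.sin(th)*dy/max(r,1e-9),np.cos(th)]); Rm=R.from_rotvec(cal['rvec']).as_matrix()
    o=-Rm.T@cal['tvec']; d=Rm.T@d; return o+d*(z-o[2])/d[2]
E
python3 - <<'E'
from h import *
cal={'fx': 309.70691628693146,'cx': 316.495780188197, 'cy': 201.43773534125128, 'rvec': np.array([-2.83801945,  0.28607117,  0.04070091]), 'tvec': np.array([-0.52829025, -0.05194441,  0.45924553])}
im=cv2.imread('pics/w2.png'); hsv=cv2.cvtColor(im,cv2.COLOR_BGR2HSV)
def cen(m,box):
    k=np.zeros_like(m);x0,y0,x1,y1=box;k[y0:y1,x0:x1]=m[y0:y1,x0:x1]
    c=max(cv2.findContours(k,0,1)[0],key=cv2.contourArea); return cv2.fitEllipse(c)
for n,lo,hi,box,z in [('cap',(22,150,120),(35,255,255),(340,160,400,210),.168),('lidblk',(0,0,0),(180,255,48),(300,90,365,160),.160),('cork',(8,60,120),(22,160,255),(345,50,392,105),.164)]:
    e=cen(cv2.inRange(hsv,lo,hi),box); print(n,e,wonz(cal,*e[0],z).round(4))
print('pep',wonz(cal,378,125,.095))
for p in [(289,55),(404,57),(398,193),(288,191)]: print(wonz(cal,*p,.022).round(4))
cv2.imwrite('pics/w2c.png',cv2.resize(im[40:210,270:420],None,fx=5,fy=3.5,interpolation=cv2.INTER_CUBIC))
E
```

```text
cap ((366.56646728515625, 186.28646850585938), (27.0875301361084, 27.389108657836914), 18.547029495239258) [ 0.567  -0.1041  0.168 ]
lidblk ((334.9823303222656, 125.46996307373047), (49.35402297973633, 61.813331604003906), 27.17534828186035) [ 0.5483 -0.0417  0.16  ]
cork ((370.6370849609375, 76.55354309082031), (45.946998596191406, 56.915069580078125), 141.0481719970703) [ 0.59   -0.0018  0.164 ]
pep [ 0.60137109 -0.05385742  0.095     ]
[0.513  0.0611 0.022 ]
[0.671 0.031 0.022]
[ 0.6292 -0.1635  0.022 ]
[ 0.4708 -0.1284  0.022 ]
```

View pics/w2c.png

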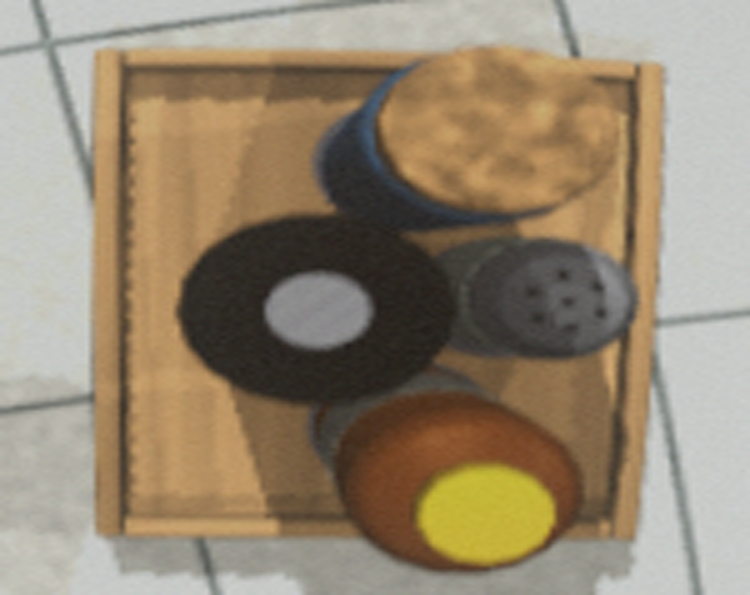

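```bash
python3 - <<'E'
from h import *
cal={'fx': 309.70691628693146,'cx': 316.495780188197, 'cy': 201.43773534125128, 'rvec': np.array([-2.83801945,  0.28607117,  0.04070091]), 'tvec': np.array([-0.52829025, -0.05194441,  0.45924553])}
print('wrist can',wonz(cal,333.6,128.4,.160),'cork',wonz(cal,269.8+497/5,39.8+130/3.5,.164),'pep',wonz(cal,269.8+553/5,39.8+300/3.5,.093))
f=lambda p,z: onz('top',275+p[0]/6-.4,165+p[1]/5.4-.4,z)
print('top can',f((406,303),.160),'jar',f((263,171),.164),'oil',f((610,235),.168),'pep',f((420,165),.095))
E
```

```text
wrist can [ 0.54652194 -0.04424823  0.16      ] cork [ 0.58861102 -0.00196881  0.164     ] pep [ 0.60449654 -0.05510197  0.093     ]
top can [ 0.54730423 -0.04117614  0.16      ] jar [0.59191214 0.00127687 0.164     ] oil [ 0.56829423 -0.10237875  0.168     ] pep [ 0.6081388  -0.05160984  0.095     ]
```

Emit:
servo_tool --series '[{"travel": [0.032,0.008,0],"angular": [0,-0.002,0.002]},{"travel": [0.031,0.008,0],"angular": [0,-0.002,0.002]},{"travel": [0,0,0.03],"angular": [0,0,0]},{"travel": [0,0,0.04],"angular": [0,0,0]},{"travel": [0,0,0.03],"angular": [0,0,0]}]'

```text
time: 2.75
position: [0.5442, -0.0543, 0.2009]
tool_rot: [2.448, 1.966, -0.008]
ft_force: [0.7, -0.3, -0.1]
grip_width: 1.003
```

```bash
python3 -c "
from h import *
go(.547,-.0427,.114,-.204)"
```

```text
t=2.75 p=[ 0.5442 -0.0543  0.2009] jaw=-0.218 tilt=0.0056 w=87.3mm F=[ 0.7 -0.3 -0.1] q=[ 0.65  0.17 -0.67  1.73  0.12  1.28 -0.26]
 travel [0.0124 0.0004 0.0869] angular [-0.0019  0.0053 -0.0136]; after turn travel [0.0119 0.0004 0.0869]
```

Emit:
servo_tool --series '[{"travel": [0.006,0,0],"angular": [0,0.002,-0.007]},{"travel": [0.006,0,0],"angular": [0,0.002,-0.007]},{"travel": [0,0,0],"angular": [0,0,0]}]'

```text
time: 3.05
position: [0.5492, -0.0399, 0.2055]
tool_rot: [2.43, 1.988, 0.004]
ft_force: [-0.1, -0.2, 0.5]
grip_width: 1.001
```

```bash
python3 -c "
from h import *
go(.547,-.0427,.114,-.204)
cv2.imwrite('pics/w3.png',ctrl.get_image('wrist')[:,:,::-1]);"
```

```text
t=3.05 p=[ 0.5492 -0.0399  0.2055] jaw=-0.199 tilt=0.0033 w=87.1mm F=[-0.1 -0.2  0.5] q=[ 0.64  0.18 -0.68  1.72  0.12  1.28 -0.27]
 travel [-0.0033 -0.0019  0.0915] angular [ 0.0032 -0.0008  0.0047]; after turn travel [-0.0032 -0.0016  0.0915]
```

View pics/w3.png

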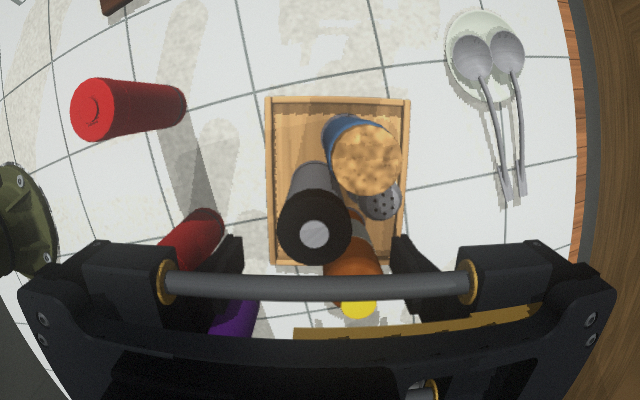

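The lid is at (313,233), midway between the fingers (230 and 405). Descending.

Emit:
servo_tool --series '[{"travel": [-0.003,-0.001,0.02],"angular": [0,0,0]},{"travel": [0,0,0.025],"angular": [0,0,0]},{"travel": [0,0,0.025],"angular": [0,0,0]},{"travel": [0,0,0.02],"angular": [0,0,0]},{"travel": [0,0,0],"angular": [0,0,0]}]'

```text
time: 3.6
position: [0.5452, -0.044, 0.1122]
tool_rot: [-2.431, -1.987, 0.003]
ft_force: [0.0, 0.1, 0.1]
grip_width: 1.001
```

```bash
python3 -c "
from h import *
go(.547,-.0427,.114,-.204)"
```

```text
t=3.60 p=[ 0.5452 -0.044   0.1122] jaw=-0.201 tilt=0.0030 w=87.1mm F=[0.  0.1 0.1] q=[ 0.62  0.26 -0.67  1.83  0.18  1.11 -0.31]
 travel [ 0.0016  0.0015 -0.0018] angular [-0.0029  0.0004  0.0035]; after turn travel [ 0.0016  0.0015 -0.0018]
```

Emit:
servo_tool --series '[{"travel": [0.001,0.001,-0.001],"angular": [0,0,0]},{"travel": [0,0,0],"angular": [0,0,0]},{"travel": [0,0,0],"angular": [0,0,0]},{"travel": [0,0,0],"angular": [0,0,0]},{"travel": [0,0,0],"angular": [0,0,0]}]' --claw 0.04 --squeeze 40

```text
time: 4.1
position: [0.5477, -0.0429, 0.1149]
tool_rot: [2.432, 1.988, 0.0]
ft_force: [-0.3, 0.6, 0.3]
grip_width: 0.63
```

Emit:
servo_tool --series '[{"travel": [0,0,0],"angular": [0,0,0]},{"travel": [0,0,-0.005],"angular": [0,0,0]},{"travel": [0,0,-0.02],"angular": [0,0,0]}]'

```text
time: 4.4
position: [0.545, -0.0428, 0.1371]
tool_rot: [-2.428, -1.986, 0.006]
ft_force: [1.9, -0.2, -3.6]
grip_width: 0.611
```

```bash
python3 -c "
from h import *
go(.547,-.0427,.30,-.204)"
```

```text
t=4.40 p=[ 0.545  -0.0428  0.1371] jaw=-0.200 tilt=0.0061 w=53.2mm F=[ 1.9 -0.2 -3.6] q=[ 0.63  0.24 -0.67  1.81  0.16  1.16 -0.29]
 travel [ 0.0005  0.0009 -0.1629] angular [-0.0061  0.0002  0.0041]; after turn travel [ 0.0005  0.0019 -0.1629]
```

Emit:
servo_tool --series '[{"travel": [0,0,-0.032],"angular": [0,0,0]},{"travel": [0,0,-0.032],"angular": [0,0,0]},{"travel": [0,0,-0.032],"angular": [0,0,0]},{"travel": [0,0,-0.032],"angular": [0,0,0]},{"travel": [0,0,-0.032],"angular": [0,0,0]}]'

```text
time: 4.9
position: [0.5468, -0.0428, 0.3002]
tool_rot: [-2.431, -1.988, 0.002]
ft_force: [0.9, -0.7, -3.4]
grip_width: 0.607
```

Emit:
servo_tool --series '[{"travel": [0,0,0],"angular": [0,0,-0.085]},{"travel": [0,0,0],"angular": [0,0,-0.085]},{"travel": [0,0,0],"angular": [0,0,-0.085]},{"travel": [0,0,0],"angular": [0,0,-0.085]},{"travel": [0,0,0],"angular": [0,0,0]}]'

```text
time: 5.4
position: [0.547, -0.0428, 0.2988]
tool_rot: [-2.059, -2.371, 0.001]
ft_force: [0.3, 0.5, -2.8]
grip_width: 0.604
```

```bash
python3 -c "
from h import *
go(.555,.338,.30,.137)"
```

```text
t=5.40 p=[ 0.547  -0.0428  0.2988] jaw=0.140 tilt=0.0015 w=52.5mm F=[ 0.3  0.5 -2.8] q=[ 0.68  0.13 -0.71  1.58  0.08  1.46  0.1 ]
 travel [ 0.3759  0.0612 -0.0011] angular [-0.0014 -0.0004  0.0034]; after turn travel [ 0.3761  0.0599 -0.0012]
```

Emit:
servo_tool --series '[{"travel": [0.03,0.005,0],"angular": [0,0,0]},{"travel": [0.04,0.006,0],"angular": [0,0,0]},{"travel": [0.04,0.006,0],"angular": [0,0,0]},{"travel": [0.04,0.006,0],"angular": [0,0,0]},{"travel": [0.04,0.006,0],"angular": [0,0,0]}]'

```text
time: 5.9
position: [0.5493, 0.1507, 0.2992]
tool_rot: [2.064, 2.368, -0.001]
ft_force: [0.7, 0.4, -3.8]
grip_width: 0.601
```

Emit:
servo_tool --series '[{"travel": [0.04,0.006,0],"angular": [0,0,0]},{"travel": [0.04,0.006,0],"angular": [0,0,0]},{"travel": [0.04,0.006,0],"angular": [0,0,0]},{"travel": [0.04,0.006,0],"angular": [0,0,0]},{"travel": [0.026,0.006,0],"angular": [0,0,0]}]'

```text
time: 6.4
position: [0.5518, 0.3413, 0.2988]
tool_rot: [-2.058, -2.371, 0.0]
ft_force: [1.0, -0.3, -2.5]
grip_width: 0.603
```

Emit:
servo_tool --series '[{"travel": [0,0,0],"angular": [0,0,0]},{"travel": [0,0,0],"angular": [0,0,0]}]'

```text
time: 6.6
position: [0.553, 0.3381, 0.2986]
tool_rot: [-2.06, -2.371, 0.003]
ft_force: [1.3, -0.6, -3.3]
grip_width: 0.605
```

```bash
python3 -c "
from h import *
go(.555,.338,.1215,.137)
cv2.imwrite('pics/t4.png',ctrl.get_image('top')[:,:,::-1]);cv2.imwrite('pics/s4.png',ctrl.get_image('scene')[:,:,::-1]);"
```

```text
t=6.60 p=[0.553  0.3381 0.2986] jaw=0.140 tilt=0.0018 w=52.6mm F=[ 1.3 -0.6 -3.3] q=[ 0.04  0.42 -0.88  1.33  0.32  1.54 -0.66]
 travel [-0.0002  0.0023  0.1771] angular [-0.0016  0.0007  0.0031]; after turn travel [-0.0004  0.002   0.1771]
```

View pics/t4.png

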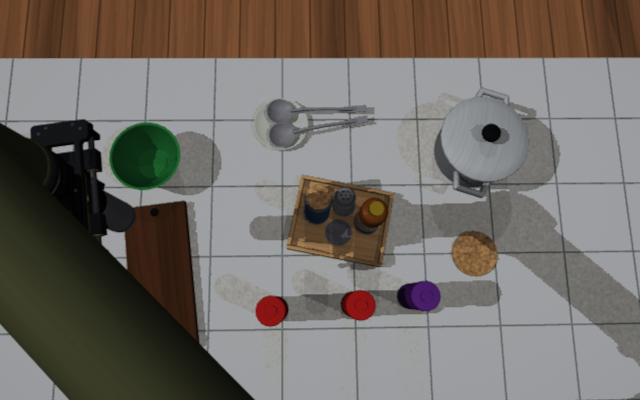

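View pics/s4.png

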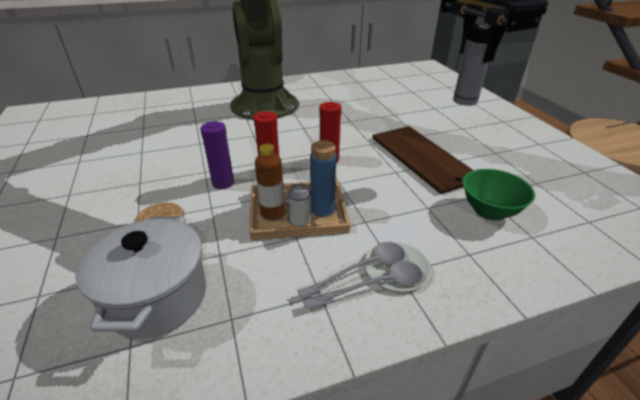

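The canister is held upright over the board, and the empty grey pad shows at (338,232) in the top view. Lowering it now.

Emit:
servo_tool --series '[{"travel": [0,0.001,0.03],"angular": [0,0,0]},{"travel": [0,0,0.04],"angular": [0,0,0]},{"travel": [0,0,0.04],"angular": [0,0,0]},{"travel": [0,0,0.035],"angular": [0,0,0]},{"travel": [0,0,0.015],"angular": [0,0,0]}]'

```text
time: 7.2
position: [0.5537, 0.334, 0.1356]
tool_rot: [-2.064, -2.368, 0.01]
ft_force: [-0.9, -1.4, -3.5]
grip_width: 0.601
```

Emit:
servo_tool --series '[{"travel": [0,0,0],"angular": [0,0,0]},{"travel": [0,0,0.005],"angular": [0,0,0]},{"travel": [0,0,0.005],"angular": [0,0,0]},{"travel": [0,0,0.003],"angular": [0,0,0]},{"travel": [0,0,0],"angular": [0,0,0]}]'

```text
time: 7.7
position: [0.5546, 0.338, 0.1268]
tool_rot: [2.06, 2.371, 0.001]
ft_force: [-0.2, -0.3, -3.1]
grip_width: 0.603
```

```bash
python3 -c "
from h import *
go(.555,.338,.1195,.137)
print(onz('top',338,232,.01))"
```

```text
t=7.70 p=[0.5546 0.338  0.1268] jaw=0.140 tilt=0.0006 w=52.5mm F=[-0.2 -0.3 -3.1] q=[ 0.03  0.52 -0.83  1.56  0.4   1.24 -0.72]
 travel [-0.      0.0004  0.0073] angular [0.0006 0.     0.003 ]; after turn travel [-0.      0.0004  0.0073]
[ 0.54700978 -0.04243337  0.01      ]
```

Emit:
servo_tool --series '[{"travel": [0,0,0.003],"angular": [0,0,0]},{"travel": [0,0,0.002],"angular": [0,0,0]},{"travel": [0,0,0.002],"angular": [0,0,0]},{"travel": [0,0,0.001],"angular": [0,0,0]},{"travel": [0,0,0],"angular": [0,0,0]}]'

```text
time: 8.2
position: [0.5545, 0.3386, 0.1199]
tool_rot: [2.06, 2.372, 0.002]
ft_force: [-1.8, -0.6, 4.3]
grip_width: 0.606
```

Contact felt (force went from −3 to +4 N). Releasing and rising.

Emit:
servo_tool --series '[{"travel": [0,0,0],"angular": [0,0,0]},{"travel": [0,0,0],"angular": [0,0,0]},{"travel": [0,0,0],"angular": [0,0,0]},{"travel": [0,0,0],"angular": [0,0,0]},{"travel": [0,0,-0.01],"angular": [0,0,0]}]' --claw 0.087

```text
time: 8.7
position: [0.5537, 0.337, 0.1271]
tool_rot: [-2.06, -2.371, 0.005]
ft_force: [0.2, -0.6, 0.7]
grip_width: 0.956
```

Emit:
servo_tool --series '[{"travel": [0,0,-0.03],"angular": [0,0,0]},{"travel": [0,0,-0.03],"angular": [0,0,0]},{"travel": [0,0,-0.03],"angular": [0,0,0]},{"travel": [0,0,0],"angular": [0,0,0.085]},{"travel": [0,0,0],"angular": [0,0,0.085]}]'

```text
time: 9.2
position: [0.555, 0.3386, 0.2207]
tool_rot: [2.258, 2.184, 0.005]
ft_force: [-0.2, -0.2, -0.3]
grip_width: 1.001
```

Emit:
servo_tool --series '[{"travel": [0,0,0],"angular": [0,0,0.085]},{"travel": [0,0,0],"angular": [0,0,0.085]},{"travel": [0,0,0],"angular": [0,0,0]}]'

```text
time: 9.5
position: [0.5545, 0.3381, 0.2192]
tool_rot: [2.432, 1.988, 0.001]
ft_force: [-0.3, -0.1, 0.6]
grip_width: 1.005
```

```bash
python3 -c "
from h import *
go(.5905,.0005,.22,-.204)
cv2.imwrite('pics/s5.png',ctrl.get_image('scene')[:,:,::-1]);"
```

```text
t=9.50 p=[0.5545 0.3381 0.2192] jaw=-0.200 tilt=0.0009 w=87.4mm F=[-0.3 -0.1  0.6] q=[ 0.01  0.44 -0.8   1.45  0.31  1.39 -1.  ]
 travel [-0.3237  0.1023 -0.0008] angular [ 0.0008 -0.0003  0.0039]; after turn travel [-0.3233  0.1036 -0.0008]
```

View pics/s5.png

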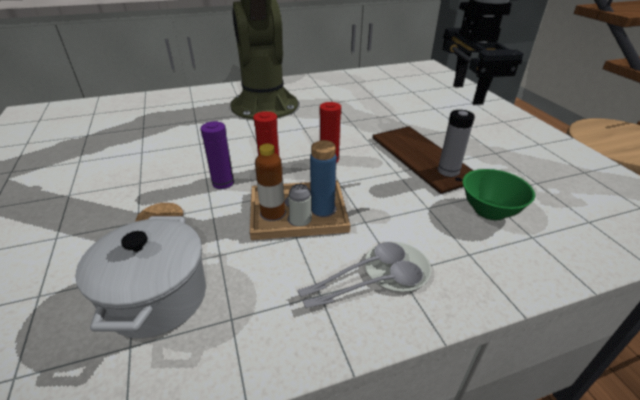

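The canister stands upright on the board (455,145). Next is the jar.

Emit:
servo_tool --series '[{"travel": [-0.03,0.01,0],"angular": [0,0,0.002]},{"travel": [-0.038,0.012,0],"angular": [0,0,0.002]},{"travel": [-0.038,0.012,0],"angular": [0,0,0]},{"travel": [-0.038,0.012,0],"angular": [0,0,0]},{"travel": [-0.038,0.012,0],"angular": [0,0,0]}]'

```text
time: 10.05
position: [0.5746, 0.1465, 0.2188]
tool_rot: [2.433, 1.986, 0.001]
ft_force: [-0.1, -0.4, 0.8]
grip_width: 0.999
```

Emit:
servo_tool --series '[{"travel": [-0.038,0.012,0],"angular": [0,0,0]},{"travel": [-0.038,0.012,0],"angular": [0,0,0]},{"travel": [-0.038,0.012,0],"angular": [0,0,0]},{"travel": [-0.028,0.009,0],"angular": [0,0,0]},{"travel": [0,0,0],"angular": [0,0,0]}]'

```text
time: 10.55
position: [0.5904, -0.0071, 0.2183]
tool_rot: [2.441, 1.974, -0.003]
ft_force: [0.3, -0.7, -0.1]
grip_width: 0.999
```

Emit:
servo_tool --series '[{"travel": [0,0,0],"angular": [0,0,0]}]'

```text
time: 10.65
position: [0.5899, -0.0007, 0.2186]
tool_rot: [-2.436, -1.983, -0.001]
ft_force: [0.6, 0.6, -0.8]
grip_width: 1.001
```

```bash
python3 -c "
from h import *
go(.5905,.0005,.114,-.204)
cv2.imwrite('pics/w6.png',ctrl.get_image('wrist')[:,:,::-1]);"
```

```text
t=10.65 p=[ 0.5899 -0.0007  0.2186] jaw=-0.204 tilt=0.0005 w=87.1mm F=[ 0.6  0.6 -0.8] q=[ 0.55  0.27 -0.71  1.61  0.18  1.33 -0.38]
 travel [0.0012 0.0003 0.1046] angular [-0.0001 -0.0005 -0.0002]; after turn travel [0.0013 0.0003 0.1046]
```

View pics/w6.png

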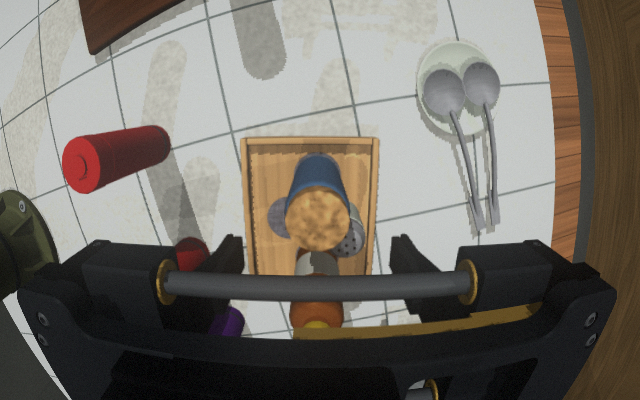

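The cork (317,218) is centred between the fingers. Descending and gripping.

Emit:
servo_tool --series '[{"travel": [0.001,0,0.025],"angular": [0,0,0]},{"travel": [0,0,0.03],"angular": [0,0,0]},{"travel": [0,0,0.03],"angular": [0,0,0]},{"travel": [0,0,0.019],"angular": [0,0,0]},{"travel": [0,0,0],"angular": [0,0,0]}]'

```text
time: 11.2
position: [0.5877, 0.0029, 0.1117]
tool_rot: [-2.429, -1.986, 0.006]
ft_force: [-0.2, 0.7, 0.4]
grip_width: 1.0
```

Emit:
servo_tool --series '[{"travel": [0,0,0],"angular": [0,0,0]},{"travel": [0,0,0],"angular": [0,0,0]},{"travel": [0,0,0],"angular": [0,0,0]},{"travel": [0,0,0],"angular": [0,0,0]},{"travel": [0,0,0],"angular": [0,0,0]}]' --claw 0.04

```text
time: 11.7
position: [0.5904, 0.0007, 0.115]
tool_rot: [2.436, 1.983, 0.001]
ft_force: [-0.3, 0.8, 0.1]
grip_width: 0.63
```

```bash
python3 -c "
from h import *
go(.5905,.0005,.114,-.204)"
```

```text
t=11.70 p=[0.5904 0.0007 0.115 ] jaw=-0.204 tilt=0.0010 w=54.8mm F=[-0.3  0.8  0.1] q=[ 0.52  0.36 -0.68  1.73  0.25  1.14 -0.44]
 travel [-0.0002  0.0001  0.001 ] angular [ 0.001   0.0001 -0.0001]; after turn travel [-0.0002  0.0001  0.001 ]
```

Emit:
servo_tool --series '[{"travel": [0,0,0],"angular": [0,0,0]},{"travel": [0,0,-0.005],"angular": [0,0,0]},{"travel": [0,0,-0.03],"angular": [0,0,0]},{"travel": [0,0,-0.035],"angular": [0,0,0]},{"travel": [0,0,-0.035],"angular": [0,0,0]}]'

```text
time: 12.2
position: [0.5889, 0.0007, 0.2194]
tool_rot: [-2.434, -1.983, 0.003]
ft_force: [0.7, -0.0, -3.9]
grip_width: 0.587
```

Emit:
servo_tool --series '[{"travel": [0,0,-0.035],"angular": [0,0,0]},{"travel": [0,0,0],"angular": [0,0,-0.085]},{"travel": [0,0,0],"angular": [0,0,-0.085]},{"travel": [0,0,0],"angular": [0,0,-0.085]},{"travel": [0,0,0],"angular": [0,0,-0.085]}]'

```text
time: 12.7
position: [0.5892, 0.0007, 0.2536]
tool_rot: [-2.06, -2.37, 0.002]
ft_force: [0.3, -0.6, -3.7]
grip_width: 0.583
```

```bash
python3 -c "
from h import *
go(.461,.325,.255,.137)"
```

```text
t=12.70 p=[0.5892 0.0007 0.2536] jaw=0.140 tilt=0.0023 w=50.8mm F=[ 0.3 -0.6 -3.7] q=[ 0.59  0.26 -0.76  1.56  0.18  1.4  -0.04]
 travel [ 0.339  -0.0818 -0.0011] angular [-0.0023 -0.0003  0.0026]; after turn travel [ 0.3388 -0.0827 -0.0014]
```

Emit:
servo_tool --series '[{"travel": [0.03,-0.008,0],"angular": [0,0,0]},{"travel": [0.04,-0.01,0],"angular": [0,0,0]},{"travel": [0.04,-0.01,0],"angular": [0,0,0]},{"travel": [0.04,-0.01,0],"angular": [0,0,0]},{"travel": [0.04,-0.01,0],"angular": [0,0,0]}]'

```text
time: 13.2
position: [0.5152, 0.1835, 0.2538]
tool_rot: [-2.065, -2.367, 0.003]
ft_force: [1.6, 0.3, -4.8]
grip_width: 0.586
```

Emit:
servo_tool --series '[{"travel": [0.04,-0.01,0],"angular": [0,0,0]},{"travel": [0.04,-0.01,0],"angular": [0,0,0]},{"travel": [0.04,-0.01,0],"angular": [0,0,0]},{"travel": [0.029,-0.0047,0],"angular": [0,0,0]},{"travel": [0,0,0],"angular": [0,0,0]}]'

```text
time: 13.7
position: [0.4579, 0.3309, 0.2542]
tool_rot: [-2.052, -2.374, -0.001]
ft_force: [-0.3, 0.2, -3.9]
grip_width: 0.584
```

Emit:
servo_tool --series '[{"travel": [0,0,0],"angular": [0,0,0]}]'

```text
time: 13.8
position: [0.4612, 0.3256, 0.2537]
tool_rot: [-2.062, -2.37, 0.003]
ft_force: [0.2, 0.5, -4.3]
grip_width: 0.588
```

```bash
python3 -c "
from h import *
go(.461,.325,.1205,.137)"
```

```text
t=13.80 p=[0.4612 0.3256 0.2537] jaw=0.138 tilt=0.0020 w=51.1mm F=[ 0.2  0.5 -4.3] q=[ 0.17  0.24 -0.96  1.61  0.2   1.4  -0.68]
 travel [-4.000e-04 -1.000e-04  1.332e-01] angular [-0.0015  0.0012  0.0014]; after turn travel [-0.0005 -0.0003  0.1332]
```

Emit:
servo_tool --series '[{"travel": [0,0,0.03],"angular": [0,0,0]},{"travel": [0,0,0.035],"angular": [0,0,0]},{"travel": [0,0,0.035],"angular": [0,0,0]},{"travel": [0,0,0.02],"angular": [0,0,0]},{"travel": [0,0,0],"angular": [0,0,0]}]'

```text
time: 14.3
position: [0.4611, 0.3214, 0.1306]
tool_rot: [-2.068, -2.363, 0.012]
ft_force: [0.0, -0.5, -4.2]
grip_width: 0.585
```

Emit:
servo_tool --series '[{"travel": [0,0,0],"angular": [0,0,0]},{"travel": [0,0,0.004],"angular": [0,0,0]},{"travel": [0,0,0.004],"angular": [0,0,0]},{"travel": [0,0,0.003],"angular": [0,0,0]},{"travel": [0,0,0],"angular": [0,0,0]}]'

```text
time: 14.8
position: [0.4621, 0.3252, 0.1233]
tool_rot: [2.065, 2.367, -0.001]
ft_force: [-1.6, 0.0, -4.6]
grip_width: 0.59
```

Emit:
servo_tool --series '[{"travel": [0,0,0.001],"angular": [0,0,0]},{"travel": [0,0,0],"angular": [0,0,0]}]'

```text
time: 15.0
position: [0.4622, 0.3254, 0.1224]
tool_rot: [2.065, 2.367, -0.0]
ft_force: [0.8, -0.8, -3.7]
grip_width: 0.588
```

Emit:
servo_tool --series '[{"travel": [0,0,0.001],"angular": [0,0,0]},{"travel": [0,0,0.001],"angular": [0,0,0]},{"travel": [0,0,0.001],"angular": [0,0,0]},{"travel": [0,0,0],"angular": [0,0,0]}]'

```text
time: 15.4
position: [0.4623, 0.3256, 0.1199]
tool_rot: [2.065, 2.367, 0.0]
ft_force: [-0.6, -1.4, -0.0]
grip_width: 0.588
```

Emit:
servo_tool --series '[{"travel": [0,0,0.0005],"angular": [0,0,0]},{"travel": [0,0,0],"angular": [0,0,0]},{"travel": [0,0,0],"angular": [0,0,0]},{"travel": [0,0,0],"angular": [0,0,0]},{"travel": [0,0,-0.01],"angular": [0,0,0]}]' --claw 0.087

```text
time: 15.9
position: [0.4615, 0.3247, 0.1281]
tool_rot: [-2.065, -2.367, 0.004]
ft_force: [0.7, -0.3, -0.9]
grip_width: 0.945
```

Emit:
servo_tool --series '[{"travel": [0,0,-0.03],"angular": [0,0,0]},{"travel": [0,0,-0.03],"angular": [0,0,0]},{"travel": [0,0,-0.03],"angular": [0,0,0]},{"travel": [0,0,0],"angular": [0,0,0.085]},{"travel": [0,0,0],"angular": [0,0,0.085]}]'

```text
time: 16.4
position: [0.4628, 0.3261, 0.2211]
tool_rot: [2.262, 2.179, 0.005]
ft_force: [-0.2, 0.3, -1.0]
grip_width: 0.998
```

Emit:
servo_tool --series '[{"travel": [0,0,0],"angular": [0,0,0.085]},{"travel": [0,0,0],"angular": [0,0,0.085]},{"travel": [0,0,0],"angular": [0,0,0]}]'

```text
time: 16.7
position: [0.4623, 0.3256, 0.2197]
tool_rot: [2.436, 1.983, 0.001]
ft_force: [-0.6, -0.3, 0.2]
grip_width: 1.001
```

```bash
python3 -c "
from h import *
go(.5677,-.1033,.22,-.204)
cv2.imwrite('pics/s7.png',ctrl.get_image('scene')[:,:,::-1]);"
```

```text
t=16.70 p=[0.4623 0.3256 0.2197] jaw=-0.204 tilt=0.0010 w=87.1mm F=[-0.6 -0.3  0.2] q=[ 0.12  0.25 -0.9   1.66  0.2   1.33 -1.02]
 travel [-3.987e-01  1.901e-01 -3.000e-04] angular [ 0.0009 -0.0004 -0.0001]; after turn travel [-3.987e-01  1.901e-01 -3.000e-04]
```

View pics/s7.png

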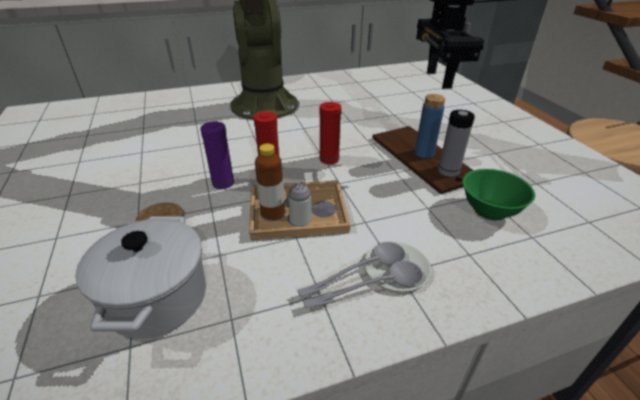

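The jar and canister both stand on the board, at (430,125) and (455,145). Now the bottle.

Emit:
servo_tool --series '[{"travel": [-0.03,0.014,0],"angular": [0,0,0]},{"travel": [-0.04,0.019,0],"angular": [0,0,0]},{"travel": [-0.04,0.019,0],"angular": [0,0,0]},{"travel": [-0.04,0.019,0],"angular": [0,0,0]},{"travel": [-0.04,0.019,0],"angular": [0,0,0]}]'

```text
time: 17.25
position: [0.5121, 0.1195, 0.2195]
tool_rot: [2.433, 1.986, 0.001]
ft_force: [0.8, 0.6, -0.2]
grip_width: 1.003
```

Emit:
servo_tool --series '[{"travel": [-0.04,0.019,0],"angular": [0,0,0]},{"travel": [-0.04,0.019,0],"angular": [0,0,0]},{"travel": [-0.04,0.019,0],"angular": [0,0,0]},{"travel": [-0.04,0.019,0],"angular": [0,0,0]},{"travel": [-0.03,0.014,0],"angular": [0,0,0]}]'

```text
time: 17.75
position: [0.5618, -0.0867, 0.2192]
tool_rot: [2.436, 1.982, -0.001]
ft_force: [1.0, 0.4, -0.5]
grip_width: 1.002
```

Emit:
servo_tool --series '[{"travel": [-0.018,0.01,0],"angular": [0,0,0]},{"travel": [0,0,0],"angular": [0,0,0]},{"travel": [0,0,0],"angular": [0,0,0]}]'

```text
time: 18.05
position: [0.5676, -0.1011, 0.2189]
tool_rot: [-2.433, -1.985, -0.001]
ft_force: [-0.2, 0.8, -0.2]
grip_width: 1.002
```

```bash
python3 -c "
from h import *
go(.5677,-.1033,.114,-.204)
c=ctrl.calibration('wrist')
cv2.imwrite('pics/w8.png',ctrl.get_image('wrist')[:,:,::-1]);cv2.imwrite('pics/t8.png',ctrl.get_image('top')[:,:,::-1])"
```

```text
t=18.05 p=[ 0.5676 -0.1011  0.2189] jaw=-0.202 tilt=0.0017 w=87.2mm F=[-0.2  0.8 -0.2] q=[ 0.67  0.22 -0.62  1.64  0.13  1.32 -0.17]
 travel [-0.0023  0.0006  0.1049] angular [-0.0007 -0.0016  0.002 ]; after turn travel [-0.0022  0.0005  0.1049]
```

View pics/w8.png

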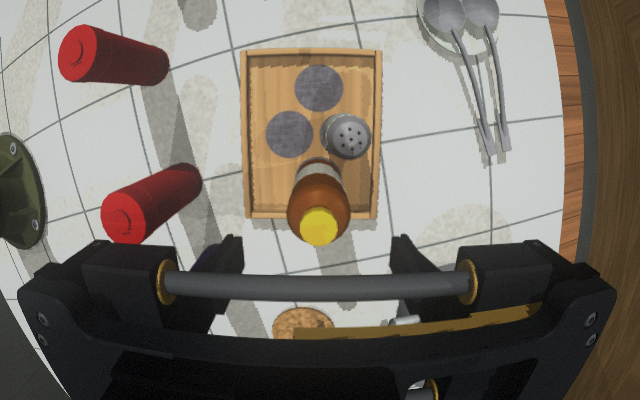

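View pics/t8.png

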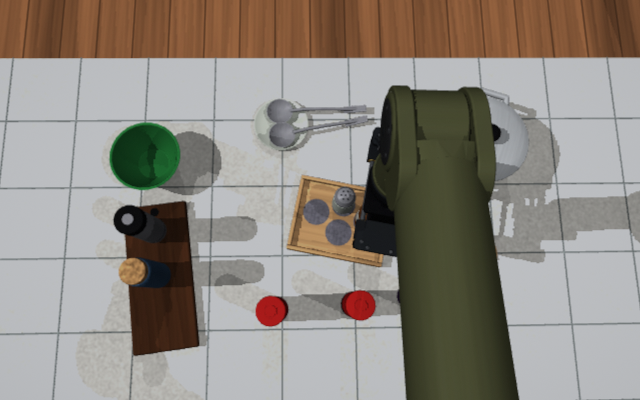

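Both freed pads are visible at (319,87) and (289,134), and the cap (319,227) is centred. Descending.

Emit:
servo_tool --series '[{"travel": [-0.002,0,0.025],"angular": [0,0,0]},{"travel": [0,0,0.03],"angular": [0,0,0]},{"travel": [0,0,0.03],"angular": [0,0,0]},{"travel": [0,0,0.018],"angular": [0,0,0]},{"travel": [0,0,0],"angular": [0,0,0]}]'

```text
time: 18.65
position: [0.5651, -0.1024, 0.1135]
tool_rot: [-2.429, -1.985, 0.004]
ft_force: [0.0, 0.5, 0.5]
grip_width: 0.997
```

Emit:
servo_tool --series '[{"travel": [0,0,0],"angular": [0,0,0]},{"travel": [0,0,0],"angular": [0,0,0]},{"travel": [0,0,0],"angular": [0,0,0]},{"travel": [0,0,0],"angular": [0,0,0]},{"travel": [0,0,0],"angular": [0,0,0]}]' --claw 0.04

```text
time: 19.15
position: [0.5675, -0.1049, 0.1166]
tool_rot: [2.435, 1.983, 0.001]
ft_force: [0.6, -0.5, 0.2]
grip_width: 0.629
```

```bash
python3 -c "
from h import *
go(.5677,-.1033,.114,-.204)
print(onz('top',316,211,.01))"
```

```text
t=19.15 p=[ 0.5675 -0.1049  0.1166] jaw=-0.204 tilt=0.0010 w=54.7mm F=[ 0.6 -0.5  0.2] q=[ 0.66  0.31 -0.61  1.76  0.19  1.13 -0.22]
 travel [ 0.0016 -0.0002  0.0026] angular [ 0.001   0.0003 -0.0001]; after turn travel [ 0.0016 -0.0002  0.0026]
[0.59239762 0.00330117 0.01      ]
```

Emit:
servo_tool --series '[{"travel": [0,0,0],"angular": [0,0,0]},{"travel": [0,0,-0.005],"angular": [0,0,0]},{"travel": [0,0,-0.03],"angular": [0,0,0]},{"travel": [0,0,-0.035],"angular": [0,0,0]},{"travel": [0,0,-0.035],"angular": [0,0,0]}]'

```text
time: 19.65
position: [0.5659, -0.1046, 0.2207]
tool_rot: [-2.434, -1.982, 0.003]
ft_force: [1.0, -0.4, -4.6]
grip_width: 0.587
```

Emit:
servo_tool --series '[{"travel": [0,0,-0.035],"angular": [0,0,0]},{"travel": [0,0,-0.015],"angular": [0,0,-0.085]},{"travel": [0,0,-0.015],"angular": [0,0,-0.085]},{"travel": [0,0,-0.015],"angular": [0,0,-0.085]},{"travel": [0,0,0],"angular": [0,0,-0.085]}]'

```text
time: 20.15
position: [0.5675, -0.1047, 0.3024]
tool_rot: [2.06, 2.37, 0.001]
ft_force: [1.1, -0.2, -4.2]
grip_width: 0.587
```

```bash
python3 -c "
from h import *
go(.367,.312,.30,.137)"
```

```text
t=20.15 p=[ 0.5675 -0.1047  0.3024] jaw=0.140 tilt=0.0015 w=51.1mm F=[ 1.1 -0.2 -4.2] q=[ 0.71  0.19 -0.66  1.51  0.12  1.48  0.19]
 travel [ 0.4405 -0.1406  0.0019] angular [0.0013 0.0006 0.0026]; after turn travel [ 0.4402 -0.1417  0.0024]
```

Emit:
servo_tool --series '[{"travel": [0.03,-0.01,0],"angular": [0,0,0]},{"travel": [0.04,-0.013,0],"angular": [0,0,0]},{"travel": [0.04,-0.013,0],"angular": [0,0,0]},{"travel": [0.04,-0.013,0],"angular": [0,0,0]},{"travel": [0.04,-0.013,0],"angular": [0,0,0]}]'

```text
time: 20.65
position: [0.4782, 0.0764, 0.3]
tool_rot: [-2.064, -2.366, 0.003]
ft_force: [0.8, 1.0, -4.7]
grip_width: 0.588
```

Emit:
servo_tool --series '[{"travel": [0.04,-0.013,0],"angular": [0,0,0]},{"travel": [0.04,-0.013,0],"angular": [0,0,0]},{"travel": [0.04,-0.013,0],"angular": [0,0,0]},{"travel": [0.04,-0.013,0],"angular": [0,0,0]},{"travel": [0.04,-0.013,0],"angular": [0,0,0]}]'

```text
time: 21.15
position: [0.3866, 0.2654, 0.3002]
tool_rot: [2.065, 2.367, -0.003]
ft_force: [1.2, 0.8, -4.3]
grip_width: 0.588
```

Emit:
servo_tool --series '[{"travel": [0.03,-0.008,0],"angular": [0,0,0]},{"travel": [0.02,-0.006,0],"angular": [0,0,0]},{"travel": [0,0,0],"angular": [0,0,0]},{"travel": [0,0,0],"angular": [0,0,0]}]'

```text
time: 21.55
position: [0.3671, 0.3117, 0.3003]
tool_rot: [2.064, 2.368, -0.003]
ft_force: [1.4, -1.0, -5.1]
grip_width: 0.588
```

```bash
python3 -c "
from h import *
go(.367,.312,.1216,.137)"
```

```text
t=21.55 p=[0.3671 0.3117 0.3003] jaw=0.137 tilt=0.0021 w=51.1mm F=[ 1.4 -1.  -5.1] q=[ 0.41 -0.06 -1.1   1.72 -0.06  1.46 -0.55]
 travel [6.000e-04 1.000e-04 1.787e-01] angular [-0.0013  0.0016  0.0004]; after turn travel [ 4.000e-04 -1.000e-04  1.787e-01]
```

Emit:
servo_tool --series '[{"travel": [0,0,0.03],"angular": [0,0,0]},{"travel": [0,0,0.04],"angular": [0,0,0]},{"travel": [0,0,0.04],"angular": [0,0,0]},{"travel": [0,0,0.035],"angular": [0,0,0]},{"travel": [0,0,0.018],"angular": [0,0,0]}]'

```text
time: 22.05
position: [0.3669, 0.3086, 0.1342]
tool_rot: [-2.068, -2.364, 0.01]
ft_force: [-0.4, -0.3, -4.1]
grip_width: 0.59
```

Emit:
servo_tool --series '[{"travel": [0,0,0],"angular": [0,0,0]},{"travel": [0,0,0.004],"angular": [0,0,0]},{"travel": [0,0,0.004],"angular": [0,0,0]},{"travel": [0,0,0.002],"angular": [0,0,0]},{"travel": [0,0,0],"angular": [0,0,0]}]'

```text
time: 22.55
position: [0.3682, 0.312, 0.1283]
tool_rot: [2.065, 2.366, 0.001]
ft_force: [0.3, 0.0, -4.5]
grip_width: 0.584
```

```bash
python3 -c "
from h import *
go(.367,.312,.1216,.137)"
```

```text
t=22.55 p=[0.3682 0.312  0.1283] jaw=0.136 tilt=0.0009 w=50.8mm F=[ 0.3  0.  -4.5] q=[ 0.32  0.17 -1.14  1.96  0.17  1.12 -0.75]
 travel [ 0.0002 -0.0012  0.0067] angular [ 0.0009  0.0002 -0.0013]; after turn travel [ 0.0002 -0.0012  0.0067]
```

Emit:
servo_tool --series '[{"travel": [0,0,0.003],"angular": [0,0,0]},{"travel": [0,0,0.002],"angular": [0,0,0]},{"travel": [0,0,0.001],"angular": [0,0,0]},{"travel": [0,0,0.001],"angular": [0,0,0]},{"travel": [0,0,0],"angular": [0,0,0]}]'

```text
time: 23.05
position: [0.3679, 0.3122, 0.1214]
tool_rot: [2.065, 2.367, -0.0]
ft_force: [-1.2, -1.4, 0.7]
grip_width: 0.587
```

Contact again. Releasing, then heading to the pepper pot.

Emit:
servo_tool --series '[{"travel": [0,0,0],"angular": [0,0,0]},{"travel": [0,0,0],"angular": [0,0,0]},{"travel": [0,0,0],"angular": [0,0,0]},{"travel": [0,0,0],"angular": [0,0,0]},{"travel": [0,0,-0.01],"angular": [0,0,0]}]' --claw 0.087

```text
time: 23.55
position: [0.3672, 0.3115, 0.1304]
tool_rot: [-2.064, -2.367, 0.003]
ft_force: [0.3, -0.2, -0.3]
grip_width: 0.948
```

Emit:
servo_tool --series '[{"travel": [0,0,-0.03],"angular": [0,0,0]},{"travel": [0,0,-0.03],"angular": [0,0,0]},{"travel": [0,0,-0.03],"angular": [0,0,0]},{"travel": [0,0,0],"angular": [0,0,0.085]},{"travel": [0,0,0],"angular": [0,0,0.085]}]'

```text
time: 24.05
position: [0.3686, 0.3126, 0.2228]
tool_rot: [2.261, 2.178, 0.004]
ft_force: [0.3, 0.6, -0.4]
grip_width: 0.998
```

Emit:
servo_tool --series '[{"travel": [0,0,0],"angular": [0,0,0.085]},{"travel": [0,0,0],"angular": [0,0,0.085]},{"travel": [0,0,0],"angular": [0,0,0]}]'

```text
time: 24.35
position: [0.3679, 0.3123, 0.2216]
tool_rot: [2.436, 1.983, 0.001]
ft_force: [-0.7, 0.1, 0.7]
grip_width: 1.004
```

```bash
python3 -c "
from h import *
go(.6055,-.0545,.22,-.204)
cv2.imwrite('pics/s9.png',ctrl.get_image('scene')[:,:,::-1]);"
```

```text
t=24.35 p=[0.3679 0.3123 0.2216] jaw=-0.204 tilt=0.0009 w=87.4mm F=[-0.7  0.1  0.7] q=[ 0.41  0.01 -1.16  1.84  0.01  1.3  -0.95]
 travel [-0.3111  0.3069  0.0017] angular [ 0.0008 -0.0003  0.0001]; after turn travel [-0.311   0.307   0.0016]
```

View pics/s9.png

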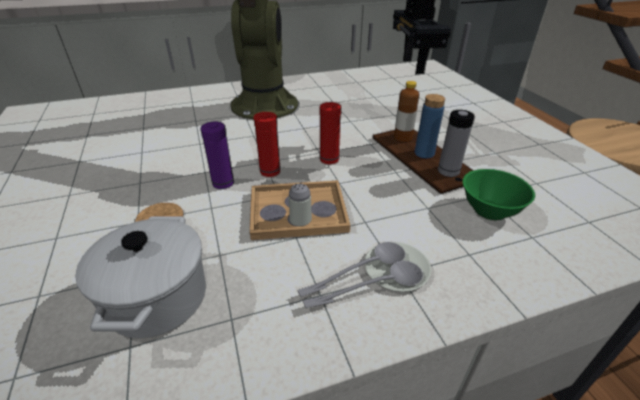

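All three stand on the board, with the bottle at (407,110), jar (430,125) and canister (455,145). Moving to the pepper pot.

Emit:
servo_tool --series '[{"travel": [-0.023,0.023,0],"angular": [0,0,0]},{"travel": [-0.029,0.029,0],"angular": [0,0,0]},{"travel": [-0.029,0.029,0],"angular": [0,0,0]},{"travel": [-0.029,0.029,0],"angular": [0,0,0]},{"travel": [-0.029,0.029,0],"angular": [0,0,0]}]'

```text
time: 24.9
position: [0.4767, 0.1464, 0.2214]
tool_rot: [2.433, 1.986, 0.001]
ft_force: [0.1, 0.1, -0.5]
grip_width: 0.998
```

Emit:
servo_tool --series '[{"travel": [-0.029,0.029,0],"angular": [0,0,0]},{"travel": [-0.029,0.029,0],"angular": [0,0,0]},{"travel": [-0.029,0.029,0],"angular": [0,0,0]},{"travel": [-0.029,0.029,0],"angular": [0,0,0]},{"travel": [-0.029,0.029,0],"angular": [0,0,0]}]'

```text
time: 25.4
position: [0.5893, -0.0253, 0.2212]
tool_rot: [2.434, 1.986, 0.0]
ft_force: [-0.0, 0.4, -0.2]
grip_width: 1.001
```

Emit:
servo_tool --series '[{"travel": [-0.027,0.023,0],"angular": [0,0,0]},{"travel": [0,0,0],"angular": [0,0,0]},{"travel": [0,0,0],"angular": [0,0,0]}]'

```text
time: 25.7
position: [0.6056, -0.0553, 0.2206]
tool_rot: [-2.435, -1.982, -0.001]
ft_force: [-0.3, 0.8, 0.2]
grip_width: 0.998
```

```bash
python3 -c "
from h import *
c=ctrl.calibration('wrist');im=ctrl.get_image('wrist')[:,:,::-1]
go(.6055,-.0545,.052,-.204)
cv2.imwrite('pics/w10.png',im); np.savez('w10.npz',**c)"
```

```text
t=25.75 p=[ 0.6053 -0.0538  0.2209] jaw=-0.202 tilt=0.0014 w=87.1mm F=[-0.2  1.1 -0.2] q=[ 0.7   0.34 -0.81  1.56  0.25  1.36 -0.34]
 travel [-0.0009  0.0005  0.1689] angular [-0.0007 -0.0012  0.0017]; after turn travel [-0.0007  0.0004  0.1689]
```

View pics/w10.png

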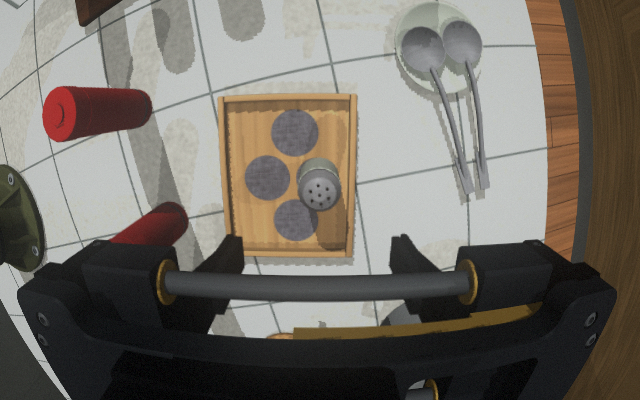

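The three empty pads show at (294,133), (267,178) and (294,220), and the pepper dome at (319,187), centred between the fingers. I'll measure the pads for the return.

```bash
python3 - <<'E'
from h import *
c=dict(np.load('w10.npz')); 
for k in ('fx','cx','cy'): c[k]=float(c[k])
for n,p in (('jar',(294.5,133)),('can',(267.5,178)),('oil',(294,220.5))): print(n,wonz(c,*p,.01).round(4))
print('pep',wonz(c,319.5,187,.093), 'top pads can', onz('top',338.3,232,.01))
E
```

```text
jar [0.5903 0.0014 0.01  ]
can [ 0.5466 -0.0444  0.01  ]
oil [ 0.5659 -0.104   0.01  ]
pep [ 0.60923535 -0.04767141  0.093     ] top pads can [ 0.54700251 -0.04306571  0.01      ]
```

Emit:
servo_tool --series '[{"travel": [0,0,0.03],"angular": [0,0,0]},{"travel": [0,0,0.04],"angular": [0,0,0]},{"travel": [0,0,0.04],"angular": [0,0,0]},{"travel": [0,0,0.035],"angular": [0,0,0]},{"travel": [0,0,0.02],"angular": [0,0,0]}]' --claw 0.08

```text
time: 26.25
position: [0.6033, -0.0528, 0.0535]
tool_rot: [-2.43, -1.987, 0.004]
ft_force: [0.2, -0.4, -0.1]
grip_width: 0.918
```

Emit:
servo_tool --series '[{"travel": [0,0,0],"angular": [0,0,0]},{"travel": [0,0,0],"angular": [0,0,0]}]'

```text
time: 26.45
position: [0.6057, -0.0533, 0.0569]
tool_rot: [2.434, 1.987, 0.001]
ft_force: [0.5, -0.3, 1.0]
grip_width: 0.919
```

```bash
python3 -c "
from h import *
go(.6055,-.0545,.052,-.204)"
```

```text
t=26.45 p=[ 0.6057 -0.0533  0.0569] jaw=-0.202 tilt=0.0008 w=80.0mm F=[ 0.5 -0.3  1. ] q=[ 0.64  0.49 -0.75  1.73  0.37  1.07 -0.43]
 travel [-0.0013  0.0001  0.0049] angular [ 0.0007 -0.0005  0.0024]; after turn travel [-0.0012  0.0001  0.0049]
```

Emit:
servo_tool --series '[{"travel": [0,0,0.006],"angular": [0,0,0]},{"travel": [0,0,0],"angular": [0,0,0]}]'

```text
time: 26.65
position: [0.606, -0.0546, 0.0509]
tool_rot: [2.435, 1.983, 0.001]
ft_force: [0.3, 0.3, -0.7]
grip_width: 0.922
```

Emit:
servo_tool --series '[{"travel": [0,0,0],"angular": [0,0,0]},{"travel": [0,0,0],"angular": [0,0,0]},{"travel": [0,0,0],"angular": [0,0,0]},{"travel": [0,0,0],"angular": [0,0,0]},{"travel": [0,0,0],"angular": [0,0,0]}]' --claw 0.03 --squeeze 25

```text
time: 27.15
position: [0.6058, -0.0548, 0.0501]
tool_rot: [2.436, 1.983, 0.001]
ft_force: [1.3, 0.3, 0.3]
grip_width: 0.551
```

```bash
python3 -c "
from h import *
go(.6055,-.0545,.052,-.204)"
```

```text
t=27.15 p=[ 0.6058 -0.0548  0.0501] jaw=-0.204 tilt=0.0007 w=47.9mm F=[1.3 0.3 0.3] q=[ 0.64  0.5  -0.74  1.73  0.38  1.06 -0.43]
 travel [ 0.0003 -0.0003 -0.0019] angular [ 0.0007 -0.     -0.    ]; after turn travel [ 0.0003 -0.0003 -0.0019]
```

Emit:
servo_tool --series '[{"travel": [0,0,0],"angular": [0,0,0]},{"travel": [0,0,-0.005],"angular": [0,0,0]},{"travel": [0,0,-0.03],"angular": [0,0,0]},{"travel": [0,0,-0.04],"angular": [0,0,0]},{"travel": [0,0,-0.04],"angular": [0,0,0]}]'

```text
time: 27.65
position: [0.6044, -0.0546, 0.1655]
tool_rot: [-2.434, -1.983, 0.002]
ft_force: [1.0, -0.6, -2.7]
grip_width: 0.52
```

```bash
python3 -c "
from h import *
go(.499,-.3297,.165,-.204)
cv2.imwrite('pics/t11.png',ctrl.get_image('top')[:,:,::-1])
cv2.imwrite('pics/s11.png',ctrl.get_image('scene')[:,:,::-1])"
```

```text
t=27.65 p=[ 0.6044 -0.0546  0.1655] jaw=-0.204 tilt=0.0025 w=45.3mm F=[ 1.  -0.6 -2.7] q=[ 0.69  0.38 -0.8   1.63  0.28  1.26 -0.36]
 travel [-0.2908 -0.0476  0.0006] angular [-0.0025 -0.      0.0004]; after turn travel [-0.2908 -0.0475  0.0005]
```

View pics/t11.png

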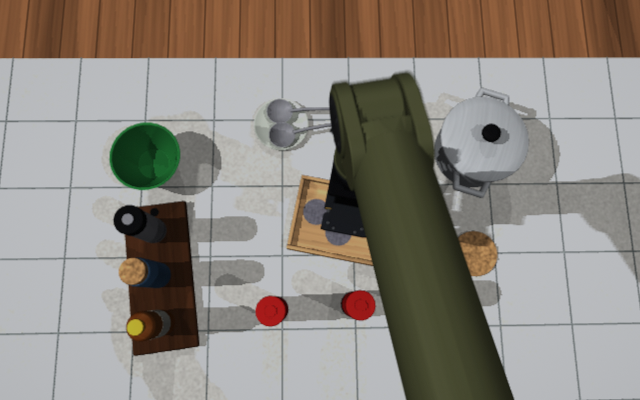

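View pics/s11.png

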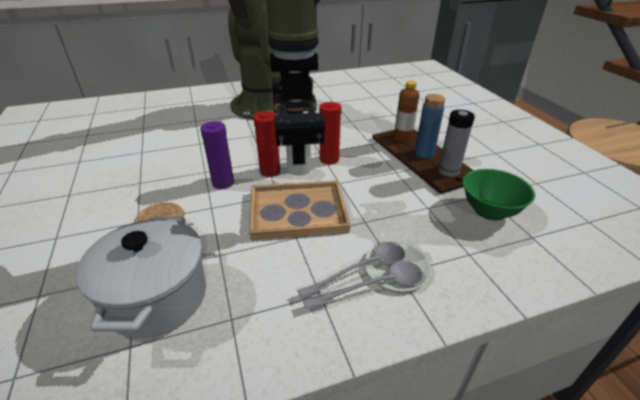

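The pepper pot is lifted and the tray is empty, with all four pads visible. I'll turn the jaws sideways so the gripper body stays clear of the cooking pot's handle at the mat.

Emit:
servo_tool --series '[{"travel": [0,0,0],"angular": [0,0,0.13]},{"travel": [0,0,0],"angular": [0,0,0.13]},{"travel": [0,0,0],"angular": [0,0,0.13]},{"travel": [0,0,0],"angular": [0,0,0.13]},{"travel": [0,0,0],"angular": [0,0,0.13]}]'

```text
time: 28.25
position: [0.6045, -0.0547, 0.1638]
tool_rot: [-2.944, -1.094, 0.003]
ft_force: [0.7, -0.2, -2.0]
grip_width: 0.518
```

Emit:
servo_tool --series '[{"travel": [0,0,0],"angular": [0,0,0.13]},{"travel": [0,0,0],"angular": [0,0,0.13]},{"travel": [0,0,0],"angular": [0,0,0.13]},{"travel": [0,0,0],"angular": [0,0,0.13]},{"travel": [0,0,0],"angular": [0,0,0]}]'

```text
time: 28.75
position: [0.6047, -0.0547, 0.1639]
tool_rot: [-3.126, -0.308, 0.003]
ft_force: [-0.0, -0.6, -1.8]
grip_width: 0.516
```

```bash
python3 -c "
from h import *
go(.499,-.3297,.165,-1.37)"
```

```text
t=28.75 p=[ 0.6047 -0.0547  0.1639] jaw=-1.374 tilt=0.0021 w=44.9mm F=[-0.  -0.6 -1.8] q=[ 0.54  0.33 -0.61  1.63  0.2   1.24 -1.47]
 travel [-0.1574  0.2491 -0.0008] angular [-0.0003  0.002  -0.0042]; after turn travel [-0.1584  0.2484 -0.0011]
```

Emit:
servo_tool --series '[{"travel": [-0.015,0.025,0],"angular": [0,0,0]},{"travel": [-0.02,0.032,0],"angular": [0,0,0]},{"travel": [-0.02,0.032,0],"angular": [0,0,0]},{"travel": [-0.02,0.032,0],"angular": [0,0,0]},{"travel": [-0.02,0.032,0],"angular": [0,0,0]}]'

```text
time: 29.25
position: [0.5411, -0.2244, 0.1644]
tool_rot: [-3.125, -0.315, 0.002]
ft_force: [1.0, -1.3, -2.0]
grip_width: 0.516
```

Emit:
servo_tool --series '[{"travel": [-0.02,0.032,0],"angular": [0,0,0]},{"travel": [-0.02,0.032,0],"angular": [0,0,0]},{"travel": [-0.022,0.032,0],"angular": [0,0,0]},{"travel": [0,0,0],"angular": [0,0,0]},{"travel": [0,0,0],"angular": [0,0,0]}]'

```text
time: 29.75
position: [0.499, -0.3306, 0.1641]
tool_rot: [-3.125, -0.308, 0.002]
ft_force: [0.4, 1.0, -2.8]
grip_width: 0.519
```

```bash
python3 -c "
from h import *
c=ctrl.calibration('wrist');im=ctrl.get_image('wrist')[:,:,::-1]
go(.499,-.3297,.046,-1.37)
cv2.imwrite('pics/w12.png',im)
cv2.imwrite('pics/s12.png',ctrl.get_image('scene')[:,:,::-1])"
```

```text
t=29.80 p=[ 0.5    -0.329   0.1644] jaw=-1.372 tilt=0.0016 w=44.9mm F=[ 0.2 -0.1 -2.8] q=[ 0.93  0.29 -0.47  1.66  0.14  1.23 -0.94]
 travel [-0.0011  0.0007  0.1184] angular [-0.0015  0.0003 -0.0021]; after turn travel [-0.0012  0.0005  0.1184]
```

View pics/w12.png

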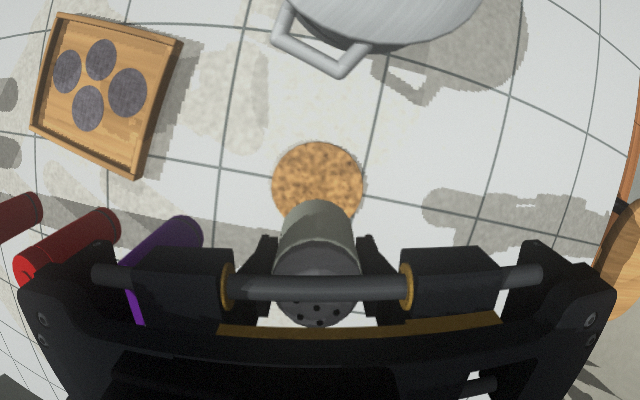

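View pics/s12.png

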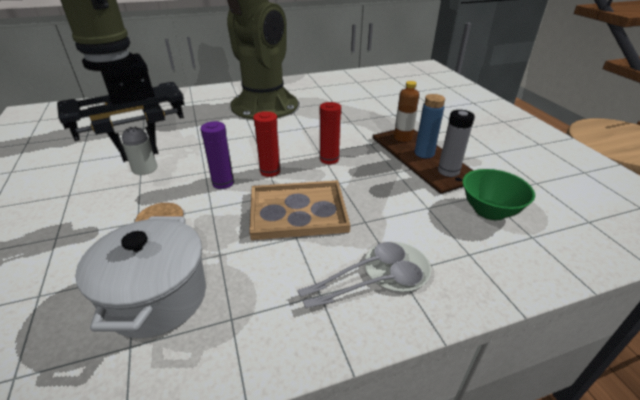

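The mat is at about (318,187) in the wrist view, with edges at 271 and 364 and its top at row 140. I'll check its centre by casting rays.

```bash
python3 - <<'E'
from h import *
from scipy.optimize import least_squares
c=ctrl.calibration('wrist'); im=cv2.imread('pics/w12.png'); hsv=cv2.cvtColor(im,cv2.COLOR_BGR2HSV)
m=cv2.inRange(hsv,(8,70,90),(22,255,255)); m[:130]=0;m[198:]=0;m[:,:255]=0;m[:,380:]=0
m=cv2.morphologyEx(m,cv2.MORPH_CLOSE,np.ones((5,5)))
k=max(cv2.findContours(m,0,1)[0],key=cv2.contourArea)[:,0]; k=k[k[:,1]<192]
P=np.array([wonz(c,u,v,.006)[:2] for u,v in k])
r=least_squares(lambda q:np.hypot(*(P-q).T)-.048,[.5,-.33],loss='soft_l1',f_scale=.001); print(r.x,np.abs(r.fun).mean())
t=cv2.imread('pics/t11.png'); print(onz('top',474.4,253.6,.006))
E
```

```text
[ 0.49955099 -0.32919169] 0.00047447155305929245
[ 0.49830154 -0.3299695   0.006     ]
```

Both views agree to about 1.5 mm. Lowering.

Emit:
servo_tool --series '[{"travel": [-0.001,0,0.025],"angular": [0,0,0]},{"travel": [0,0,0.03],"angular": [0,0,0]},{"travel": [0,0,0.03],"angular": [0,0,0]},{"travel": [0,0,0.02],"angular": [0,0,0]},{"travel": [0,0,0],"angular": [0,0,0]}]'

```text
time: 30.35
position: [0.4977, -0.3266, 0.0566]
tool_rot: [-3.121, -0.314, 0.008]
ft_force: [-1.0, 0.9, -2.2]
grip_width: 0.519
```

Emit:
servo_tool --series '[{"travel": [0,0,0],"angular": [0,0,0]},{"travel": [0,0,0.003],"angular": [0,0,0]},{"travel": [0,0,0.003],"angular": [0,0,0]},{"travel": [0,0,0],"angular": [0,0,0]}]'

```text
time: 30.75
position: [0.4995, -0.3299, 0.0544]
tool_rot: [3.126, 0.309, 0.001]
ft_force: [-1.1, 0.2, -2.1]
grip_width: 0.52
```

```bash
python3 -c "
from h import *
go(.499,-.3295,.046,-1.37)"
```

```text
t=30.75 p=[ 0.4995 -0.3299  0.0544] jaw=-1.374 tilt=0.0008 w=45.2mm F=[-1.1  0.2 -2.1] q=[ 0.91  0.4  -0.44  1.76  0.2   1.02 -0.98]
 travel [-0.0004 -0.0005  0.0084] angular [ 0.0007 -0.0004 -0.0037]; after turn travel [-0.0004 -0.0005  0.0084]
```

Emit:
servo_tool --series '[{"travel": [0,0,0.003],"angular": [0,0,0]},{"travel": [0,0,0.002],"angular": [0,0,0]},{"travel": [0,0,0.002],"angular": [0,0,0]},{"travel": [0,0,0.001],"angular": [0,0,0]},{"travel": [0,0,0],"angular": [0,0,0]}]'

```text
time: 31.25
position: [0.4992, -0.3299, 0.0461]
tool_rot: [3.126, 0.309, -0.0]
ft_force: [-0.8, 1.0, -0.5]
grip_width: 0.519
```

Emit:
servo_tool --series '[{"travel": [0,0,0.0005],"angular": [0,0,0]},{"travel": [0,0,0],"angular": [0,0,0]}]'

```text
time: 31.45
position: [0.4992, -0.3298, 0.046]
tool_rot: [3.126, 0.309, -0.0]
ft_force: [-3.3, 1.3, 4.5]
grip_width: 0.517
```

Emit:
servo_tool --series '[{"travel": [0,0,0],"angular": [0,0,0]},{"travel": [0,0,0],"angular": [0,0,0]},{"travel": [0,0,0],"angular": [0,0,0]},{"travel": [0,0,0],"angular": [0,0,0]},{"travel": [0,0,-0.01],"angular": [0,0,0]}]' --claw 0.087 --squeeze 40

```text
time: 31.95
position: [0.4982, -0.3292, 0.0543]
tool_rot: [-3.124, -0.309, 0.003]
ft_force: [0.0, 0.3, -0.6]
grip_width: 0.888
```

Emit:
servo_tool --series '[{"travel": [0,0,-0.03],"angular": [0,0,0]},{"travel": [0,0,-0.045],"angular": [0,0,0]},{"travel": [0,0,-0.045],"angular": [0,0,0]},{"travel": [0,0,-0.045],"angular": [0,0,0]},{"travel": [0,0,-0.02],"angular": [0,0,0]}]'

```text
time: 32.45
position: [0.5012, -0.3305, 0.2466]
tool_rot: [3.121, 0.309, 0.01]
ft_force: [0.7, -0.3, -1.1]
grip_width: 0.998
```

```bash
python3 -c "
from h import *
go(.461,.325,.24,.137)
cv2.imwrite('pics/s13.png',ctrl.get_image('scene')[:,:,::-1])
cv2.imwrite('pics/t13.png',ctrl.get_image('top')[:,:,::-1])"
```

```text
t=32.45 p=[ 0.5012 -0.3305  0.2466] jaw=-1.374 tilt=0.0082 w=86.9mm F=[ 0.7 -0.3 -1.1] q=[ 0.94  0.24 -0.47  1.56  0.11  1.37 -0.92]
 travel [ 0.089  -0.6507  0.0032] angular [ 9.0000e-03  1.0000e-04 -1.5107e+00]; after turn travel [0.6548 0.0497 0.0066]
```

View pics/s13.png

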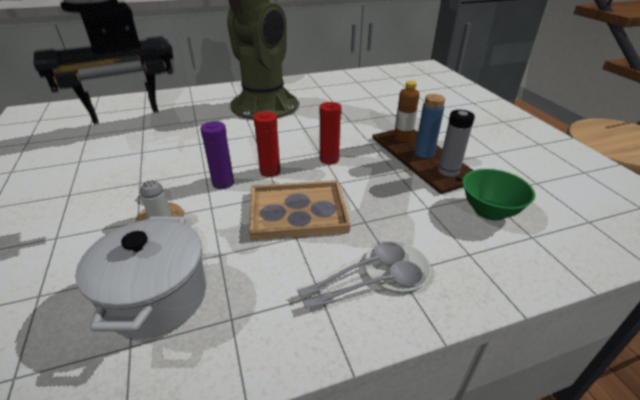

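View pics/t13.png

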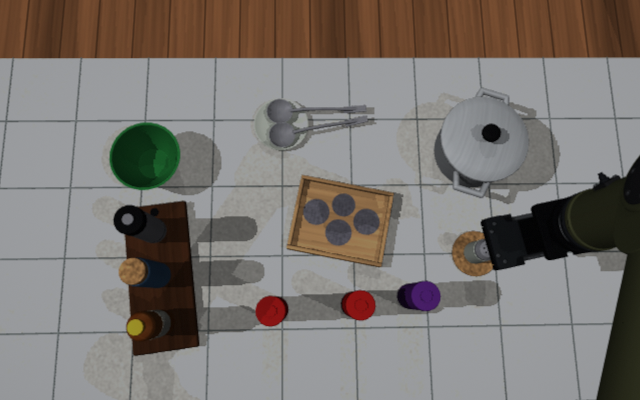

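The pepper pot stands upright on the mat, in the scene view at (155,203). Now I'll return the containers, starting with the canister, regripping each at its release pose.

Emit:
servo_tool --series '[{"travel": [0,0,0],"angular": [0,0,-0.137]},{"travel": [0,0,0],"angular": [0,0,-0.137]},{"travel": [0,0,0],"angular": [0,0,-0.137]},{"travel": [0,0,0],"angular": [0,0,-0.137]},{"travel": [0,0,0],"angular": [0,0,-0.137]}]'

```text
time: 33.05
position: [0.4987, -0.3295, 0.2394]
tool_rot: [-2.836, -1.348, 0.001]
ft_force: [0.9, 0.8, 0.7]
grip_width: 1.002
```

Emit:
servo_tool --series '[{"travel": [0,0,0],"angular": [0,0,-0.137]},{"travel": [0,0,0],"angular": [0,0,-0.137]},{"travel": [0,0,0],"angular": [0,0,-0.137]},{"travel": [0,0,0],"angular": [0,0,-0.137]},{"travel": [0,0,0],"angular": [0,0,-0.137]}]'

```text
time: 33.55
position: [0.4987, -0.3295, 0.2395]
tool_rot: [-2.218, -2.222, 0.0]
ft_force: [0.3, -0.5, 0.3]
grip_width: 0.999
```

Emit:
servo_tool --series '[{"travel": [0,0,0],"angular": [0,0,-0.137]},{"travel": [0,0,0],"angular": [0,0,0]}]'

```text
time: 33.75
position: [0.4987, -0.3295, 0.2395]
tool_rot: [-2.067, -2.363, 0.0]
ft_force: [0.1, -0.1, -0.5]
grip_width: 0.999
```

```bash
python3 -c "
from h import *
go(.5545,.3386,.24,.14)
for n,p in (('can',(338.5,232)),('jar',(316,211)),('oil',(367,222))): print(n,onz('top',*p,.01).round(4))
for n,p,z in (('can',(129,220),.165),('jar',(132,271),.169),('oil',(135.5,327.5),.173)): print(n,onz('top',*p,z).round(4))"
```

```text
t=33.75 p=[ 0.4987 -0.3295  0.2395] jaw=0.134 tilt=0.0016 w=86.9mm F=[ 0.1 -0.1 -0.5] q=[ 1.08  0.27 -0.65  1.56  0.16  1.37  0.55]
 travel [6.548e-01 1.442e-01 1.000e-04] angular [-0.0011 -0.0012 -0.0065]; after turn travel [ 6.538e-01  1.485e-01 -5.000e-04]
can [ 0.547  -0.0435  0.01  ]
jar [0.5924 0.0033 0.01  ]
oil [ 0.5676 -0.1044  0.01  ]
can [0.5519 0.3379 0.165 ]
jar [0.4618 0.3261 0.169 ]
oil [0.3668 0.3134 0.173 ]
```

Emit:
servo_tool --series '[{"travel": [0.04,0.009,0],"angular": [0,0,-0.003]},{"travel": [0.044,0.01,0],"angular": [0,0,-0.003]},{"travel": [0.044,0.01,0],"angular": [0,0,0]},{"travel": [0.044,0.01,0],"angular": [0,0,0]},{"travel": [0.044,0.01,0],"angular": [0,0,0]}]'

```text
time: 34.25
position: [0.5178, -0.1073, 0.2401]
tool_rot: [-2.066, -2.366, 0.001]
ft_force: [-0.1, -0.1, 0.3]
grip_width: 1.001
```

Emit:
servo_tool --series '[{"travel": [0.044,0.01,0],"angular": [0,0,0]},{"travel": [0.044,0.01,0],"angular": [0,0,0]},{"travel": [0.044,0.01,0],"angular": [0,0,0]},{"travel": [0.044,0.01,0],"angular": [0,0,0]},{"travel": [0.044,0.01,0],"angular": [0,0,0]}]'

```text
time: 34.75
position: [0.5369, 0.1172, 0.2402]
tool_rot: [2.067, 2.366, -0.001]
ft_force: [0.1, -1.2, 0.4]
grip_width: 0.998
```

Emit:
servo_tool --series '[{"travel": [0.044,0.01,0],"angular": [0,0,0]},{"travel": [0.044,0.01,0],"angular": [0,0,0]},{"travel": [0.044,0.01,0],"angular": [0,0,0]},{"travel": [0.044,0.01,0],"angular": [0,0,0]},{"travel": [0,0,0],"angular": [0,0,0]}]'

```text
time: 35.25
position: [0.5487, 0.3042, 0.2397]
tool_rot: [-2.048, -2.374, -0.003]
ft_force: [0.8, 0.6, -0.1]
grip_width: 1.001
```

```bash
python3 -c "
from h import *
go(.5545,.3386,.24,.14)"
```

```text
t=35.25 p=[0.5487 0.3042 0.2397] jaw=0.147 tilt=0.0065 w=87.1mm F=[ 0.8  0.6 -0.1] q=[ 0.19  0.43 -0.97  1.48  0.35  1.42 -0.64]
 travel [ 0.0331  0.0108 -0.0001] angular [-0.0024 -0.006   0.0072]; after turn travel [ 0.0332  0.0105 -0.0003]
```

Emit:
servo_tool --series '[{"travel": [0.02,0.006,0],"angular": [0,0,0]},{"travel": [0,0,0],"angular": [0,0,0]},{"travel": [0,0,0],"angular": [0,0,0]}]'

```text
time: 35.55
position: [0.5553, 0.3157, 0.2399]
tool_rot: [-2.063, -2.369, 0.002]
ft_force: [0.2, -0.0, -0.4]
grip_width: 1.0
```

```bash
python3 -c "
from h import *
go(.5545,.3386,.1199,.14)"
```

```text
t=35.55 p=[0.5553 0.3157 0.2399] jaw=0.138 tilt=0.0013 w=87.0mm F=[ 0.2 -0.  -0.4] q=[ 0.15  0.45 -0.96  1.45  0.37  1.44 -0.68]
 travel [0.0229 0.0025 0.12  ] angular [-0.0011  0.0008 -0.002 ]; after turn travel [0.0228 0.0024 0.12  ]
```

Emit:
servo_tool --series '[{"travel": [0.012,0.001,0],"angular": [0,0,0]},{"travel": [0.011,0.001,0],"angular": [0,0,0]},{"travel": [0,0,0],"angular": [0,0,0]},{"travel": [0,0,0],"angular": [0,0,0]}]'

```text
time: 35.95
position: [0.5542, 0.3396, 0.2405]
tool_rot: [2.061, 2.371, -0.0]
ft_force: [0.6, 0.4, -0.5]
grip_width: 0.999
```

```bash
python3 -c "
from h import *
go(.5545,.3386,.1199,.14)"
```

```text
t=35.95 p=[0.5542 0.3396 0.2405] jaw=0.140 tilt=0.0001 w=86.9mm F=[ 0.6  0.4 -0.5] q=[ 0.1   0.48 -0.96  1.42  0.39  1.45 -0.71]
 travel [-0.001   0.0002  0.1206] angular [-0.0001  0.0001 -0.0003]; after turn travel [-0.001   0.0002  0.1206]
```

Emit:
servo_tool --series '[{"travel": [-0.001,0,0.025],"angular": [0,0,0]},{"travel": [0,0,0.03],"angular": [0,0,0]},{"travel": [0,0,0.03],"angular": [0,0,0]},{"travel": [0,0,0.022],"angular": [0,0,0]},{"travel": [0,0,0.013],"angular": [0,0,0]}]'

```text
time: 36.45
position: [0.5541, 0.3368, 0.1183]
tool_rot: [-2.063, -2.369, 0.005]
ft_force: [-0.1, -0.0, 0.7]
grip_width: 0.998
```

Emit:
servo_tool --series '[{"travel": [0,0,0],"angular": [0,0,0]},{"travel": [0,0,0],"angular": [0,0,0]}]'

```text
time: 36.65
position: [0.555, 0.3385, 0.1213]
tool_rot: [2.062, 2.37, 0.002]
ft_force: [-0.3, 0.7, 0.6]
grip_width: 0.997
```

```bash
python3 -c "
from h import *
go(.5545,.3386,.1199,.14)"
```

```text
t=36.65 p=[0.555  0.3385 0.1213] jaw=0.139 tilt=0.0010 w=86.7mm F=[-0.3  0.7  0.6] q=[ 0.08  0.56 -0.91  1.56  0.46  1.25 -0.76]
 travel [ 0.0002 -0.0005  0.0014] angular [ 0.0009 -0.0005 -0.0012]; after turn travel [ 0.0002 -0.0005  0.0014]
```

Emit:
servo_tool --series '[{"travel": [0,0,0.001],"angular": [0,0,0]},{"travel": [0,0,0],"angular": [0,0,0]},{"travel": [0,0,0],"angular": [0,0,0]},{"travel": [0,0,0],"angular": [0,0,0]},{"travel": [0,0,0],"angular": [0,0,0]}]' --claw 0.04

```text
time: 37.15
position: [0.5546, 0.3382, 0.1196]
tool_rot: [2.062, 2.37, 0.0]
ft_force: [-0.7, -0.8, 0.8]
grip_width: 0.633
```

Emit:
servo_tool --series '[{"travel": [0,0,0],"angular": [0,0,0]},{"travel": [0,0,-0.005],"angular": [0,0,0]},{"travel": [0,0,-0.03],"angular": [0,0,0]},{"travel": [0,0,-0.03],"angular": [0,0,0]},{"travel": [0,0,-0.03],"angular": [0,0,0]}]'

```text
time: 37.65
position: [0.5541, 0.3378, 0.2148]
tool_rot: [-2.061, -2.37, 0.003]
ft_force: [0.8, -0.1, -3.6]
grip_width: 0.602
```

Emit:
servo_tool --series '[{"travel": [0,0,0],"angular": [0,0,0.085]},{"travel": [0,0,0],"angular": [0,0,0.085]},{"travel": [0,0,0],"angular": [0,0,0.085]},{"travel": [0,0,0],"angular": [0,0,0.085]},{"travel": [0,0,0],"angular": [0,0,0]}]'

```text
time: 38.15
position: [0.5543, 0.3379, 0.214]
tool_rot: [2.433, 1.987, -0.002]
ft_force: [-0.3, 0.0, -2.4]
grip_width: 0.605
```

```bash
python3 -c "
from h import *
go(.5475,-.043,.214,-.204)"
```

```text
t=38.15 p=[0.5543 0.3379 0.214 ] jaw=-0.201 tilt=0.0012 w=52.6mm F=[-0.3  0.  -2.4] q=[ 0.06  0.47 -0.88  1.46  0.36  1.39 -1.04]
 travel [-3.746e-01  6.950e-02  3.000e-04] angular [-0.0006  0.0011  0.0028]; after turn travel [-0.3744  0.0706 -0.    ]
```

Emit:
servo_tool --series '[{"travel": [-0.03,0.006,0],"angular": [0,0,0]},{"travel": [-0.04,0.0075,0],"angular": [0,0,0]},{"travel": [-0.04,0.0075,0],"angular": [0,0,0]},{"travel": [-0.04,0.0075,0],"angular": [0,0,0]},{"travel": [-0.04,0.0075,0],"angular": [0,0,0]}]'

```text
time: 38.65
position: [0.5514, 0.1432, 0.2141]
tool_rot: [-2.43, -1.991, 0.001]
ft_force: [0.7, -0.0, -3.0]
grip_width: 0.608
```

Emit:
servo_tool --series '[{"travel": [-0.04,0.0075,0],"angular": [0,0,0]},{"travel": [-0.04,0.0075,0],"angular": [0,0,0]},{"travel": [-0.04,0.0075,0],"angular": [0,0,0]},{"travel": [-0.04,0.0075,0],"angular": [0,0,0]},{"travel": [-0.024,0.004,0],"angular": [0,0,0]}]'

```text
time: 39.15
position: [0.5478, -0.0468, 0.214]
tool_rot: [2.434, 1.984, -0.004]
ft_force: [-0.1, -0.3, -3.9]
grip_width: 0.604
```

Emit:
servo_tool --series '[{"travel": [0,0,0],"angular": [0,0,0]},{"travel": [0,0,0],"angular": [0,0,0]},{"travel": [0,0,0],"angular": [0,0,0]}]'

```text
time: 39.45
position: [0.5484, -0.0404, 0.2144]
tool_rot: [-2.429, -1.991, -0.001]
ft_force: [-0.1, -0.2, -2.8]
grip_width: 0.608
```

```bash
python3 -c "
from h import *
go(.5475,-.043,.1147,-.204)"
```

```text
t=39.45 p=[ 0.5484 -0.0404  0.2144] jaw=-0.198 tilt=0.0009 w=52.9mm F=[-0.1 -0.2 -2.8] q=[ 0.75  0.19 -0.8   1.71  0.14  1.3  -0.28]
 travel [-0.0028 -0.0003  0.0997] angular [-0.0003 -0.0008  0.0062]; after turn travel [-0.0027 -0.0003  0.0997]
```

Emit:
servo_tool --series '[{"travel": [-0.002,0,0.02],"angular": [0,0,0.003]},{"travel": [0,0,0.03],"angular": [0,0,0.003]},{"travel": [0,0,0.03],"angular": [0,0,0]},{"travel": [0,0,0.01],"angular": [0,0,0]},{"travel": [0,0,0],"angular": [0,0,0]}]'

```text
time: 39.95
position: [0.547, -0.0428, 0.1232]
tool_rot: [-2.434, -1.982, 0.003]
ft_force: [-0.5, 0.2, -3.2]
grip_width: 0.604
```

Emit:
servo_tool --series '[{"travel": [0,0,0],"angular": [0,0,0]},{"travel": [0,0,0],"angular": [0,0,0]}]'

```text
time: 40.15
position: [0.5495, -0.0439, 0.1262]
tool_rot: [2.437, 1.979, 0.003]
ft_force: [-0.3, -0.2, -3.1]
grip_width: 0.608
```

```bash
python3 -c "
from h import *
go(.5475,-.043,.1147,-.204)"
```

```text
t=40.15 p=[ 0.5495 -0.0439  0.1262] jaw=-0.206 tilt=0.0031 w=52.9mm F=[-0.3 -0.2 -3.1] q=[ 0.72  0.28 -0.78  1.81  0.21  1.14 -0.34]
 travel [ 0.0005 -0.0021  0.0115] angular [ 0.0031 -0.0001 -0.0024]; after turn travel [ 0.0005 -0.0021  0.0115]
```

Emit:
servo_tool --series '[{"travel": [0,-0.001,0.003],"angular": [0,0,0]},{"travel": [0,-0.001,0.003],"angular": [0,0,0]},{"travel": [0,0,0.003],"angular": [0,0,0]},{"travel": [0,0,0.001],"angular": [0,0,0]},{"travel": [0,0,0],"angular": [0,0,0]}]'

```text
time: 40.65
position: [0.546, -0.0438, 0.1146]
tool_rot: [-2.439, -1.98, 0.001]
ft_force: [-1.2, 0.6, -1.1]
grip_width: 0.606
```

Emit:
servo_tool --series '[{"travel": [0,0,0.001],"angular": [0,0,0]},{"travel": [0,0,0],"angular": [0,0,0]}]'

```text
time: 40.85
position: [0.5462, -0.0437, 0.1145]
tool_rot: [2.439, 1.98, -0.001]
ft_force: [-4.5, -0.0, 6.9]
grip_width: 0.607
```

Contact on the pad. Releasing, then the jar.

Emit:
servo_tool --series '[{"travel": [0,0,0],"angular": [0,0,0]},{"travel": [0,0,0],"angular": [0,0,0]},{"travel": [0,0,0],"angular": [0,0,0]},{"travel": [0,0,0],"angular": [0,0,0]},{"travel": [0,0,-0.01],"angular": [0,0,0]}]' --claw 0.087

```text
time: 41.35
position: [0.5451, -0.0438, 0.1225]
tool_rot: [-2.437, -1.979, 0.003]
ft_force: [0.2, 0.4, -0.7]
grip_width: 0.954
```

Emit:
servo_tool --series '[{"travel": [0,0,-0.03],"angular": [0,0,0]},{"travel": [0,0,-0.03],"angular": [0,0,0]},{"travel": [0,0,-0.03],"angular": [0,0,0]},{"travel": [0,0,-0.015],"angular": [0,0,-0.085]},{"travel": [0,0,-0.01],"angular": [0,0,-0.085]}]'

```text
time: 41.85
position: [0.547, -0.0436, 0.2411]
tool_rot: [2.256, 2.182, 0.003]
ft_force: [-0.2, 0.8, 0.1]
grip_width: 0.997
```

Emit:
servo_tool --series '[{"travel": [0,0,0],"angular": [0,0,-0.085]},{"travel": [0,0,0],"angular": [0,0,-0.085]},{"travel": [0,0,0],"angular": [0,0,0]}]'

```text
time: 42.15
position: [0.5463, -0.0437, 0.2392]
tool_rot: [2.068, 2.364, 0.001]
ft_force: [-0.6, -0.5, -0.2]
grip_width: 1.001
```

```bash
python3 -c "
from h import *
go(.4621,.3256,.24,.138)
cv2.imwrite('pics/s14.png',ctrl.get_image('scene')[:,:,::-1])"
```

```text
t=42.15 p=[ 0.5463 -0.0437  0.2392] jaw=0.133 tilt=0.0010 w=87.1mm F=[-0.6 -0.5 -0.2] q=[ 0.79  0.17 -0.84  1.68  0.13  1.35  0.06]
 travel [ 0.3772 -0.0344 -0.001 ] angular [ 0.0009  0.0004 -0.0047]; after turn travel [ 0.3774 -0.0326 -0.0008]
```

View pics/s14.png

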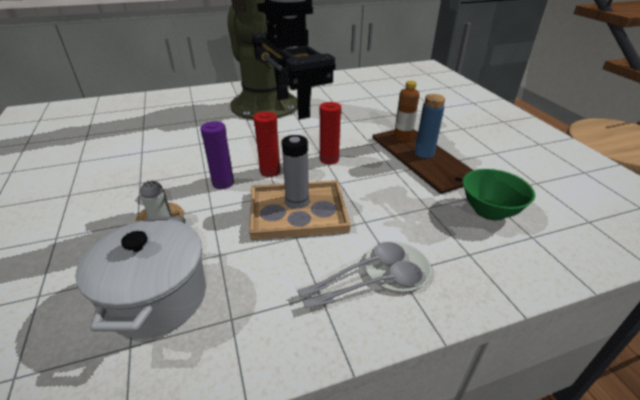

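The canister is back on its pad (295,170). On to the jar.

Emit:
servo_tool --series '[{"travel": [0.03,-0.003,0],"angular": [0,0,-0.002]},{"travel": [0.04,-0.0035,0],"angular": [0,0,-0.002]},{"travel": [0.04,-0.0035,0],"angular": [0,0,0]},{"travel": [0.04,-0.0035,0],"angular": [0,0,0]},{"travel": [0.04,-0.0035,0],"angular": [0,0,0]}]'

```text
time: 42.7
position: [0.503, 0.1436, 0.2388]
tool_rot: [2.066, 2.365, 0.0]
ft_force: [0.5, -0.3, 0.9]
grip_width: 0.999
```

Emit:
servo_tool --series '[{"travel": [0.04,-0.0035,0],"angular": [0,0,0]},{"travel": [0.04,-0.0035,0],"angular": [0,0,0]},{"travel": [0.04,-0.0035,0],"angular": [0,0,0]},{"travel": [0.04,-0.0035,0],"angular": [0,0,0]},{"travel": [0.027,-0.002,0],"angular": [0,0,0]}]'

```text
time: 43.2
position: [0.4606, 0.3284, 0.2389]
tool_rot: [-2.063, -2.368, -0.001]
ft_force: [-0.5, 0.4, 0.7]
grip_width: 0.998
```

Emit:
servo_tool --series '[{"travel": [0,0,0],"angular": [0,0,0]},{"travel": [0,0,0],"angular": [0,0,0]},{"travel": [0,0,0],"angular": [0,0,0]}]'

```text
time: 43.5
position: [0.463, 0.3237, 0.2383]
tool_rot: [2.067, 2.365, -0.001]
ft_force: [0.6, -0.3, -0.2]
grip_width: 0.998
```

```bash
python3 -c "
from h import *
go(.4621,.3256,.12,.138)"
```

```text
t=43.50 p=[0.463  0.3237 0.2383] jaw=0.134 tilt=0.0012 w=86.9mm F=[ 0.6 -0.3 -0.2] q=[ 0.24  0.28 -1.06  1.63  0.25  1.37 -0.71]
 travel [ 0.0022 -0.0006  0.1183] angular [-0.      0.0012 -0.0039]; after turn travel [ 0.002  -0.0006  0.1183]
```

Emit:
servo_tool --series '[{"travel": [0.002,-0.001,0.025],"angular": [0,0,-0.003]},{"travel": [0,0,0.03],"angular": [0,0,0]},{"travel": [0,0,0.03],"angular": [0,0,0]},{"travel": [0,0,0.02],"angular": [0,0,0]},{"travel": [0,0,0.013],"angular": [0,0,0]}]'

```text
time: 44.0
position: [0.4614, 0.3245, 0.1187]
tool_rot: [2.065, 2.367, -0.004]
ft_force: [0.3, 0.5, -0.1]
grip_width: 0.997
```

Emit:
servo_tool --series '[{"travel": [0,0,0],"angular": [0,0,0]},{"travel": [0,0,0],"angular": [0,0,0]}]'

```text
time: 44.2
position: [0.4616, 0.3268, 0.1212]
tool_rot: [2.062, 2.37, 0.001]
ft_force: [0.5, 0.1, 1.0]
grip_width: 0.998
```

```bash
python3 -c "
from h import *
go(.4621,.3256,.12,.138)"
```

```text
t=44.20 p=[0.4616 0.3268 0.1212] jaw=0.139 tilt=0.0008 w=86.8mm F=[0.5 0.1 1. ] q=[ 0.18  0.39 -1.    1.78  0.36  1.17 -0.8 ]
 travel [-0.0012  0.0003  0.0012] angular [ 0.0008 -0.0002  0.0006]; after turn travel [-0.0012  0.0003  0.0012]
```

Emit:
servo_tool --series '[{"travel": [-0.001,0,0.001],"angular": [0,0,0]},{"travel": [0,0,0],"angular": [0,0,0]},{"travel": [0,0,0],"angular": [0,0,0]},{"travel": [0,0,0],"angular": [0,0,0]},{"travel": [0,0,0],"angular": [0,0,0]}]' --claw 0.04

```text
time: 44.7
position: [0.4611, 0.3262, 0.1196]
tool_rot: [2.06, 2.371, 0.0]
ft_force: [-0.7, 0.2, -0.2]
grip_width: 0.634
```

Emit:
servo_tool --series '[{"travel": [0,0,0],"angular": [0,0,0]},{"travel": [0,0,-0.005],"angular": [0,0,0]},{"travel": [0,0,-0.03],"angular": [0,0,0]},{"travel": [0,0,-0.04],"angular": [0,0,0]},{"travel": [0,0,-0.04],"angular": [0,0,0]}]'

```text
time: 45.2
position: [0.4599, 0.3255, 0.2347]
tool_rot: [-2.059, -2.371, 0.004]
ft_force: [1.2, 0.6, -4.4]
grip_width: 0.587
```

Emit:
servo_tool --series '[{"travel": [0,0,-0.03],"angular": [0,0,0.085]},{"travel": [0,0,-0.025],"angular": [0,0,0.085]},{"travel": [0,0,0],"angular": [0,0,0.085]},{"travel": [0,0,0],"angular": [0,0,0.085]},{"travel": [0,0,0],"angular": [0,0,0]}]'

```text
time: 45.7
position: [0.4605, 0.3257, 0.2889]
tool_rot: [2.432, 1.988, -0.003]
ft_force: [0.5, 0.1, -4.2]
grip_width: 0.588
```

```bash
python3 -c "
from h import *
go(.5907,.001,.29,-.204)"
```

```text
t=45.70 p=[0.4605 0.3257 0.2889] jaw=-0.200 tilt=0.0017 w=51.2mm F=[ 0.5  0.1 -4.2] q=[ 0.21  0.24 -1.02  1.56  0.2   1.46 -1.02]
 travel [-0.2924  0.1921 -0.0008] angular [-0.0008  0.0014  0.0041]; after turn travel [-0.2916  0.1933 -0.0011]
```

Emit:
servo_tool --series '[{"travel": [-0.025,0.017,0],"angular": [0,0,-0.002]},{"travel": [-0.034,0.022,0],"angular": [0,0,-0.002]},{"travel": [-0.034,0.022,0],"angular": [0,0,0]},{"travel": [-0.034,0.022,0],"angular": [0,0,0]},{"travel": [-0.034,0.022,0],"angular": [0,0,0]}]'

```text
time: 46.2
position: [0.5323, 0.146, 0.2888]
tool_rot: [-2.425, -1.997, 0.002]
ft_force: [1.5, -0.1, -4.1]
grip_width: 0.587
```

Emit:
servo_tool --series '[{"travel": [-0.034,0.022,0],"angular": [0,0,0]},{"travel": [-0.034,0.022,0],"angular": [0,0,0]},{"travel": [-0.034,0.023,0],"angular": [0,0,0]},{"travel": [-0.029,0.02,0],"angular": [0,0,0]},{"travel": [0,0,0],"angular": [0,0,0]}]'

```text
time: 46.7
position: [0.5935, -0.0063, 0.2875]
tool_rot: [2.436, 1.983, -0.006]
ft_force: [-0.1, -1.4, -4.8]
grip_width: 0.585
```

Emit:
servo_tool --series '[{"travel": [0,0,0],"angular": [0,0,0]},{"travel": [0,0,0],"angular": [0,0,0]},{"travel": [0,0,0],"angular": [0,0,0]}]'

```text
time: 47.0
position: [0.5918, 0.004, 0.2894]
tool_rot: [-2.424, -1.997, 0.0]
ft_force: [-0.2, 0.5, -3.9]
grip_width: 0.583
```

```bash
python3 -c "
from h import *
go(.5907,.001,.115,-.204)"
```

```text
t=47.00 p=[0.5918 0.004  0.2894] jaw=-0.193 tilt=0.0004 w=50.8mm F=[-0.2  0.5 -3.9] q=[ 0.64  0.27 -0.83  1.49  0.2   1.47 -0.39]
 travel [-0.0032 -0.0005  0.1744] angular [-0.0003 -0.0002  0.0113]; after turn travel [-0.0032 -0.0005  0.1744]
```

Emit:
servo_tool --series '[{"travel": [-0.002,0,0.02],"angular": [0,0,0.008]},{"travel": [0,0,0.03],"angular": [0,0,0]},{"travel": [0,0,0.03],"angular": [0,0,0]},{"travel": [0,0,0.03],"angular": [0,0,0]},{"travel": [0,0,0.01],"angular": [0,0,0]}]'

```text
time: 47.5
position: [0.5895, 0.001, 0.1663]
tool_rot: [-2.431, -1.984, 0.007]
ft_force: [-0.5, -0.1, -5.1]
grip_width: 0.586
```

Emit:
servo_tool --series '[{"travel": [0,0,0],"angular": [0,0,0]},{"travel": [0,0,0],"angular": [0,0,0]}]'

```text
time: 47.7
position: [0.5928, 0.0009, 0.171]
tool_rot: [2.434, 1.984, 0.003]
ft_force: [-0.2, 0.1, -4.9]
grip_width: 0.585
```

```bash
python3 -c "
from h import *
go(.5907,.001,.115,-.204)"
```

```text
t=47.70 p=[0.5928 0.0009 0.171 ] jaw=-0.203 tilt=0.0021 w=50.9mm F=[-0.2  0.1 -4.9] q=[ 0.62  0.34 -0.81  1.66  0.25  1.25 -0.44]
 travel [-0.0003 -0.0022  0.056 ] angular [ 0.0021 -0.0004  0.001 ]; after turn travel [-0.0003 -0.0021  0.056 ]
```

Emit:
servo_tool --series '[{"travel": [0,-0.001,0.015],"angular": [0,0,0]},{"travel": [0,0,0.02],"angular": [0,0,0]},{"travel": [0,0,0.01],"angular": [0,0,0]},{"travel": [0,0,0],"angular": [0,0,0]},{"travel": [0,0,0],"angular": [0,0,0]}]'

```text
time: 48.2
position: [0.5913, 0.0005, 0.1249]
tool_rot: [2.436, 1.983, 0.001]
ft_force: [0.5, -0.3, -4.2]
grip_width: 0.584
```

```bash
python3 -c "
from h import *
go(.5907,.001,.115,-.204)"
```

```text
t=48.20 p=[5.913e-01 5.000e-04 1.249e-01] jaw=-0.204 tilt=0.0007 w=50.8mm F=[ 0.5 -0.3 -4.2] q=[ 0.61  0.38 -0.79  1.71  0.29  1.17 -0.47]
 travel [ 0.0003 -0.0007  0.0099] angular [ 0.0006 -0.0002  0.    ]; after turn travel [ 0.0003 -0.0007  0.0099]
```

Emit:
servo_tool --series '[{"travel": [0.001,0,0.003],"angular": [0,0,0]},{"travel": [0,0,0.003],"angular": [0,0,0]},{"travel": [0,0,0.002],"angular": [0,0,0]},{"travel": [0,0,0.001],"angular": [0,0,0]},{"travel": [0,0,0],"angular": [0,0,0]}]'

```text
time: 48.7
position: [0.591, 0.0014, 0.1153]
tool_rot: [-2.436, -1.984, 0.0]
ft_force: [-1.0, -0.3, -4.8]
grip_width: 0.587
```

Emit:
servo_tool --series '[{"travel": [0,0,0.001],"angular": [0,0,0]},{"travel": [0,0,0],"angular": [0,0,0]}]'

```text
time: 48.9
position: [0.5913, 0.0014, 0.1146]
tool_rot: [2.436, 1.984, 0.0]
ft_force: [0.7, -0.4, -3.2]
grip_width: 0.586
```

Emit:
servo_tool --series '[{"travel": [0,0,0.001],"angular": [0,0,0]},{"travel": [0,0,0],"angular": [0,0,0]}]'

```text
time: 49.1
position: [0.5915, 0.0015, 0.1146]
tool_rot: [2.436, 1.983, 0.0]
ft_force: [-2.9, -0.6, 3.9]
grip_width: 0.586
```

Contact. Releasing, then the bottle.

Emit:
servo_tool --series '[{"travel": [0,0,0],"angular": [0,0,0]},{"travel": [0,0,0],"angular": [0,0,0]},{"travel": [0,0,0],"angular": [0,0,0]},{"travel": [0,0,0],"angular": [0,0,0]},{"travel": [0,0,-0.01],"angular": [0,0,0]}]' --claw 0.087

```text
time: 49.6
position: [0.5901, 0.0013, 0.1224]
tool_rot: [-2.435, -1.983, 0.003]
ft_force: [1.1, -0.5, 0.2]
grip_width: 0.942
```

Emit:
servo_tool --series '[{"travel": [0,0,-0.03],"angular": [0,0,0]},{"travel": [0,0,-0.03],"angular": [0,0,0]},{"travel": [0,0,-0.03],"angular": [0,0,0]},{"travel": [0,0,-0.015],"angular": [0,0,-0.085]},{"travel": [0,0,-0.01],"angular": [0,0,-0.085]}]'

```text
time: 50.1
position: [0.592, 0.0018, 0.2412]
tool_rot: [2.253, 2.186, 0.003]
ft_force: [0.2, -0.0, 0.2]
grip_width: 0.997
```

Emit:
servo_tool --series '[{"travel": [0,0,0],"angular": [0,0,-0.085]},{"travel": [0,0,0],"angular": [0,0,-0.085]},{"travel": [0,0,0],"angular": [0,0,0]}]'

```text
time: 50.4
position: [0.5913, 0.0015, 0.2392]
tool_rot: [2.065, 2.367, 0.001]
ft_force: [-0.3, 0.0, 0.4]
grip_width: 0.998
```

```bash
python3 -c "
from h import *
go(.3679,.3122,.24,.137)
cv2.imwrite('pics/s15.png',ctrl.get_image('scene')[:,:,::-1])"
```

```text
t=50.40 p=[0.5913 0.0015 0.2392] jaw=0.136 tilt=0.0008 w=86.9mm F=[-0.3  0.   0.4] q=[ 0.68  0.3  -0.88  1.57  0.23  1.38 -0.09]
 travel [ 0.3382 -0.1791 -0.001 ] angular [ 0.0008  0.0002 -0.0007]; after turn travel [ 0.3383 -0.1789 -0.0008]
```

View pics/s15.png

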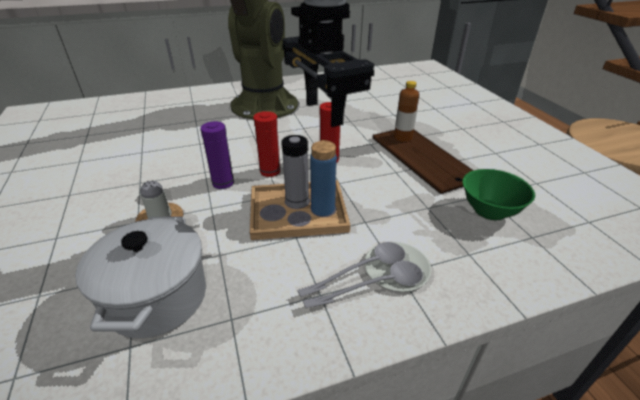

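The jar (323,180) and canister (295,170) are back. Moving to the bottle, which will take about 10 rows.

Emit:
servo_tool --series '[{"travel": [0.028,-0.015,0],"angular": [0,0,0]},{"travel": [0.036,-0.019,0],"angular": [0,0,0]},{"travel": [0.036,-0.019,0],"angular": [0,0,0]},{"travel": [0.036,-0.019,0],"angular": [0,0,0]},{"travel": [0.036,-0.019,0],"angular": [0,0,0]}]'

```text
time: 50.95
position: [0.4766, 0.1609, 0.2387]
tool_rot: [2.067, 2.365, 0.0]
ft_force: [0.2, 0.2, 1.5]
grip_width: 0.998
```

Emit:
servo_tool --series '[{"travel": [0.036,-0.019,0],"angular": [0,0,0]},{"travel": [0.036,-0.019,0],"angular": [0,0,0]},{"travel": [0.036,-0.019,0],"angular": [0,0,0]},{"travel": [0.036,-0.019,0],"angular": [0,0,0]},{"travel": [0.022,-0.012,0],"angular": [0,0,0]}]'

```text
time: 51.45
position: [0.3654, 0.315, 0.2389]
tool_rot: [2.063, 2.368, 0.001]
ft_force: [-0.6, -0.5, -0.6]
grip_width: 1.001
```

Emit:
servo_tool --series '[{"travel": [0,0,0],"angular": [0,0,0]},{"travel": [0,0,0],"angular": [0,0,0]},{"travel": [0,0,0],"angular": [0,0,0]}]'

```text
time: 51.75
position: [0.3689, 0.3108, 0.2384]
tool_rot: [2.068, 2.364, -0.0]
ft_force: [0.5, -0.7, -0.2]
grip_width: 0.996
```

```bash
python3 -c "
from h import *
go(.3679,.3122,.1216,.137)"
```

```text
t=51.75 p=[0.3689 0.3108 0.2384] jaw=0.133 tilt=0.0006 w=86.7mm F=[ 0.5 -0.7 -0.2] q=[ 0.45 -0.01 -1.18  1.81 -0.01  1.33 -0.59]
 travel [ 0.0016 -0.0008  0.1168] angular [ 0.0001  0.0006 -0.0038]; after turn travel [ 0.0015 -0.0008  0.1168]
```

Emit:
servo_tool --series '[{"travel": [0.001,-0.001,0.025],"angular": [0,0,-0.002]},{"travel": [0,0,0.03],"angular": [0,0,0]},{"travel": [0,0,0.03],"angular": [0,0,0]},{"travel": [0,0,0.02],"angular": [0,0,0]},{"travel": [0,0,0.012],"angular": [0,0,0]}]'

```text
time: 52.25
position: [0.367, 0.311, 0.1195]
tool_rot: [-2.066, -2.365, 0.004]
ft_force: [1.0, -1.1, 0.3]
grip_width: 1.004
```

Emit:
servo_tool --series '[{"travel": [0,0,0],"angular": [0,0,0]},{"travel": [0,0,0],"angular": [0,0,0]}]'

```text
time: 52.45
position: [0.3675, 0.3129, 0.122]
tool_rot: [-2.064, -2.368, -0.001]
ft_force: [0.3, 0.4, -0.2]
grip_width: 0.999
```

```bash
python3 -c "
from h import *
go(.3679,.3122,.1216,.137)"
```

```text
t=52.45 p=[0.3675 0.3129 0.122 ] jaw=0.137 tilt=0.0007 w=86.9mm F=[ 0.3  0.4 -0.2] q=[ 0.34  0.19 -1.17  1.96  0.2   1.11 -0.78]
 travel [-0.0008  0.0003  0.0004] angular [ 0.0004 -0.0006 -0.    ]; after turn travel [-0.0008  0.0003  0.0004]
```

Emit:
servo_tool --series '[{"travel": [0,0,0],"angular": [0,0,0]},{"travel": [0,0,0],"angular": [0,0,0]},{"travel": [0,0,0],"angular": [0,0,0]},{"travel": [0,0,0],"angular": [0,0,0]},{"travel": [0,0,0],"angular": [0,0,0]}]' --claw 0.04

```text
time: 52.95
position: [0.3669, 0.3129, 0.1216]
tool_rot: [2.063, 2.369, 0.0]
ft_force: [-0.0, -0.3, -0.5]
grip_width: 0.632
```

Emit:
servo_tool --series '[{"travel": [0,0,0],"angular": [0,0,0]},{"travel": [0,0,-0.005],"angular": [0,0,0]},{"travel": [0,0,-0.03],"angular": [0,0,0]},{"travel": [0,0,-0.04],"angular": [0,0,0]},{"travel": [0,0,-0.04],"angular": [0,0,0]}]'

```text
time: 53.45
position: [0.3654, 0.3125, 0.2367]
tool_rot: [-2.061, -2.369, 0.005]
ft_force: [1.2, 0.2, -4.9]
grip_width: 0.589
```

Emit:
servo_tool --series '[{"travel": [0,0,-0.03],"angular": [0,0,0.085]},{"travel": [0,0,-0.03],"angular": [0,0,0.085]},{"travel": [0,0,0],"angular": [0,0,0.085]},{"travel": [0,0,0],"angular": [0,0,0.085]},{"travel": [0,0,0],"angular": [0,0,0]}]'

```text
time: 53.95
position: [0.3661, 0.3126, 0.2959]
tool_rot: [2.434, 1.986, -0.003]
ft_force: [0.3, -0.3, -5.6]
grip_width: 0.585
```

```bash
python3 -c "
from h import *
go(.5675,-.1046,.295,-.204)"
```

```text
t=53.95 p=[0.3661 0.3126 0.2959] jaw=-0.202 tilt=0.0017 w=50.9mm F=[ 0.3 -0.3 -5.6] q=[ 0.53 -0.08 -1.21  1.72 -0.07  1.45 -0.87]
 travel [-0.3684  0.281   0.0012] angular [-0.0008  0.0015  0.0022]; after turn travel [-0.3678  0.2818  0.0009]
```

Emit:
servo_tool --series '[{"travel": [-0.024,0.018,-0.005],"angular": [0,0,0]},{"travel": [-0.032,0.0245,-0.005],"angular": [0,0,0]},{"travel": [-0.032,0.0245,0],"angular": [0,0,0]},{"travel": [-0.032,0.0245,0],"angular": [0,0,0]},{"travel": [-0.032,0.0245,0],"angular": [0,0,0]}]'

```text
time: 54.45
position: [0.4498, 0.1393, 0.3058]
tool_rot: [-2.431, -1.989, 0.002]
ft_force: [-0.0, 0.0, -5.5]
grip_width: 0.588
```

Emit:
servo_tool --series '[{"travel": [-0.032,0.0245,0],"angular": [0,0,0]},{"travel": [-0.032,0.0245,0],"angular": [0,0,0]},{"travel": [-0.032,0.0245,0],"angular": [0,0,0]},{"travel": [-0.032,0.0245,0],"angular": [0,0,0]},{"travel": [-0.032,0.0245,0],"angular": [0,0,0]}]'

```text
time: 54.95
position: [0.5378, -0.0421, 0.3054]
tool_rot: [-2.43, -1.988, 0.002]
ft_force: [0.7, 1.1, -4.0]
grip_width: 0.584
```

Emit:
servo_tool --series '[{"travel": [-0.032,0.0245,0],"angular": [0,0,0]},{"travel": [-0.024,0.018,0],"angular": [0,0,0]},{"travel": [0,0,0],"angular": [0,0,0]},{"travel": [0,0,0],"angular": [0,0,0]},{"travel": [0,0,0],"angular": [0,0,0]}]'

```text
time: 55.45
position: [0.5679, -0.1024, 0.3058]
tool_rot: [-2.43, -1.988, 0.0]
ft_force: [0.2, 1.4, -4.8]
grip_width: 0.588
```

```bash
python3 -c "
from h import *
go(.5675,-.1046,.1166,-.204)"
```

```text
t=55.45 p=[ 0.5679 -0.1024  0.3058] jaw=-0.199 tilt=0.0021 w=51.1mm F=[ 0.2  1.4 -4.8] q=[ 0.79  0.21 -0.76  1.5   0.14  1.49 -0.18]
 travel [-0.0024  0.0004  0.1892] angular [-0.0017 -0.0011  0.0049]; after turn travel [-2.200e-03  1.000e-04  1.892e-01]
```

Emit:
servo_tool --series '[{"travel": [-0.002,0,0.025],"angular": [0,0,0.003]},{"travel": [0,0,0.035],"angular": [0,0,0]},{"travel": [0,0,0.035],"angular": [0,0,0]},{"travel": [0,0,0.03],"angular": [0,0,0]},{"travel": [0,0,0.01],"angular": [0,0,0]}]'

```text
time: 55.95
position: [0.5652, -0.1045, 0.1682]
tool_rot: [-2.431, -1.983, 0.006]
ft_force: [-0.1, -0.4, -4.3]
grip_width: 0.584
```

Emit:
servo_tool --series '[{"travel": [0,0,0],"angular": [0,0,0]},{"travel": [0,0,0],"angular": [0,0,0]}]'

```text
time: 56.15
position: [0.5689, -0.1055, 0.1732]
tool_rot: [2.434, 1.982, 0.002]
ft_force: [0.4, 0.3, -4.1]
grip_width: 0.59
```

```bash
python3 -c "
from h import *
go(.5675,-.1046,.1166,-.204)"
```

```text
t=56.15 p=[ 0.5689 -0.1055  0.1732] jaw=-0.204 tilt=0.0026 w=51.4mm F=[ 0.4  0.3 -4.1] q=[ 0.77  0.28 -0.75  1.69  0.2   1.24 -0.22]
 travel [ 0.0006 -0.0017  0.0566] angular [0.0025 0.0001 0.0001]; after turn travel [ 0.0006 -0.0016  0.0566]
```

Emit:
servo_tool --series '[{"travel": [0,0,0.015],"angular": [0,0,0]},{"travel": [0,0,0.02],"angular": [0,0,0]},{"travel": [0,0,0.01],"angular": [0,0,0]},{"travel": [0,0,0],"angular": [0,0,0]},{"travel": [0,0,0],"angular": [0,0,0]}]'

```text
time: 56.65
position: [0.5683, -0.1059, 0.1269]
tool_rot: [2.437, 1.982, 0.001]
ft_force: [0.5, -0.0, -5.4]
grip_width: 0.588
```

Emit:
servo_tool --series '[{"travel": [0.001,0,0.003],"angular": [0,0,0]},{"travel": [0,0,0.003],"angular": [0,0,0]},{"travel": [0,0,0.002],"angular": [0,0,0]},{"travel": [0,0,0.001],"angular": [0,0,0]},{"travel": [0,0,0],"angular": [0,0,0]}]'

```text
time: 57.15
position: [0.568, -0.105, 0.1173]
tool_rot: [-2.437, -1.982, 0.0]
ft_force: [0.7, -0.5, -4.7]
grip_width: 0.584
```

```bash
python3 -c "
from h import *
go(.5675,-.1046,.1166,-.204)"
```

```text
t=57.15 p=[ 0.568  -0.105   0.1173] jaw=-0.205 tilt=0.0002 w=50.8mm F=[ 0.7 -0.5 -4.7] q=[ 0.76  0.34 -0.73  1.75  0.25  1.14 -0.26]
 travel [ 0.0003 -0.0006  0.0007] angular [-0.0002  0.0001 -0.001 ]; after turn travel [ 0.0003 -0.0006  0.0007]
```

Emit:
servo_tool --series '[{"travel": [0,0,0.001],"angular": [0,0,0]},{"travel": [0,0,0.0005],"angular": [0,0,0]},{"travel": [0,0,0],"angular": [0,0,0]}]'

```text
time: 57.45
position: [0.5684, -0.105, 0.1166]
tool_rot: [2.437, 1.982, 0.0]
ft_force: [-0.4, 0.8, -1.1]
grip_width: 0.586
```

Emit:
servo_tool --series '[{"travel": [0,0,0.0005],"angular": [0,0,0]},{"travel": [0,0,0],"angular": [0,0,0]}]'

```text
time: 57.65
position: [0.5685, -0.105, 0.1165]
tool_rot: [2.436, 1.982, 0.0]
ft_force: [-1.8, 0.2, 6.3]
grip_width: 0.585
```

Emit:
servo_tool --series '[{"travel": [0,0,0],"angular": [0,0,0]},{"travel": [0,0,0],"angular": [0,0,0]},{"travel": [0,0,0],"angular": [0,0,0]},{"travel": [0,0,0],"angular": [0,0,0]},{"travel": [0,0,-0.01],"angular": [0,0,0]}]' --claw 0.087

```text
time: 58.15
position: [0.567, -0.1049, 0.1244]
tool_rot: [-2.435, -1.981, 0.002]
ft_force: [-0.3, -0.7, 0.9]
grip_width: 0.948
```

Emit:
servo_tool --series '[{"travel": [0,0,-0.03],"angular": [0,0,0]},{"travel": [0,0,-0.04],"angular": [0,0,0]},{"travel": [0,0,-0.04],"angular": [0,0,0]},{"travel": [0,0,-0.03],"angular": [0,0,0]},{"travel": [0,0,0],"angular": [0,0,0]}]'

```text
time: 58.65
position: [0.5708, -0.1048, 0.2713]
tool_rot: [2.431, 1.978, 0.009]
ft_force: [-0.5, -0.3, 1.0]
grip_width: 1.0
```

```bash
python3 -c "
from h import *
go(.47,.2,.26,-.204)
cv2.imwrite('pics/s16.png',ctrl.get_image('scene')[:,:,::-1])"
```

```text
t=58.65 p=[ 0.5708 -0.1048  0.2713] jaw=-0.205 tilt=0.0094 w=87.0mm F=[-0.5 -0.3  1. ] q=[ 0.79  0.22 -0.76  1.56  0.16  1.41 -0.19]
 travel [ 0.2779 -0.1608  0.0096] angular [ 0.0094  0.0006 -0.0008]; after turn travel [ 0.278  -0.1604  0.0113]
```

View pics/s16.png

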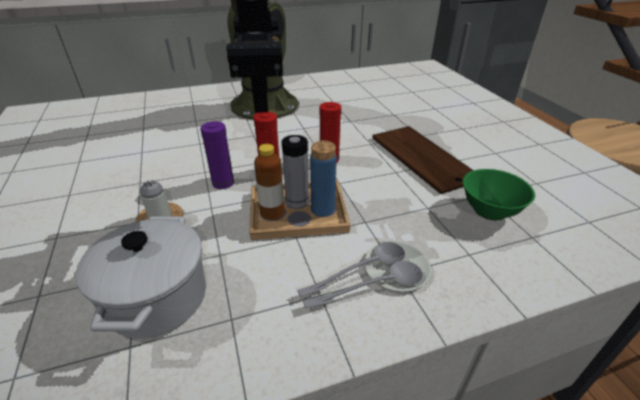

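All three are back upright at the same pixels as at the start. I'll move the arm aside for a clear top view.

Emit:
servo_tool --series '[{"travel": [0.035,-0.015,0],"angular": [0,0,0]},{"travel": [0.04,-0.02,0],"angular": [0,0,0]},{"travel": [0.04,-0.02,0],"angular": [0,0,0]},{"travel": [0.04,-0.02,0],"angular": [0,0,0]},{"travel": [0.04,-0.02,0],"angular": [0,0,0]}]'

```text
time: 59.2
position: [0.5134, 0.1066, 0.2643]
tool_rot: [-2.437, -1.982, 0.003]
ft_force: [0.7, 0.3, -0.6]
grip_width: 0.997
```

Emit:
servo_tool --series '[{"travel": [0.04,-0.02,0],"angular": [0,0,0]},{"travel": [0.04,-0.02,0],"angular": [0,0,0]},{"travel": [0.04,-0.01,0],"angular": [0,0,0]},{"travel": [0.04,-0.005,0],"angular": [0,0,0]},{"travel": [0.03,0,0],"angular": [0,0,0]}]'

```text
time: 59.7
position: [0.498, 0.3051, 0.2645]
tool_rot: [-2.434, -1.985, 0.002]
ft_force: [0.1, -0.1, 0.5]
grip_width: 1.0
```

Emit:
servo_tool --series '[{"travel": [0,0,0],"angular": [0,0,0]},{"travel": [0,0,0],"angular": [0,0,0]},{"travel": [0,0,0],"angular": [0,0,0]}]'

```text
time: 60.0
position: [0.4998, 0.3008, 0.2647]
tool_rot: [2.438, 1.98, -0.003]
ft_force: [0.3, -0.1, -0.6]
grip_width: 0.998
```

```bash
python3 - <<'E'
from h import *
go(.47,.2,.26)
im=ctrl.get_image('top')[:,:,::-1].copy(); cv2.imwrite('pics/t17.png',im)
a=cv2.imread('pics/top0.png')
cv2.imwrite('pics/cmp.png',np.vstack([cv2.resize(x[150:290,270:510],None,fx=3,fy=2,interpolation=cv2.INTER_CUBIC) for x in (a,im)]))
h=cv2.cvtColor(im,cv2.COLOR_BGR2HSV)
m=cv2.inRange(h,(22,150,120),(35,255,255));print('cap',cv2.moments(m,True)['m10']/m.astype(bool).sum(),np.argwhere(m).mean(0))
E
```

```text
t=60.00 p=[0.4998 0.3008 0.2647] jaw=-0.207 tilt=0.0020 w=86.8mm F=[ 0.3 -0.1 -0.6] q=[ 0.24  0.3  -1.01  1.55  0.26  1.43 -0.99]
 travel [-0.1047 -0.0084  0.0049]
cap 376.6453488372093 [207.56976744 376.64534884]
```

View pics/t17.png

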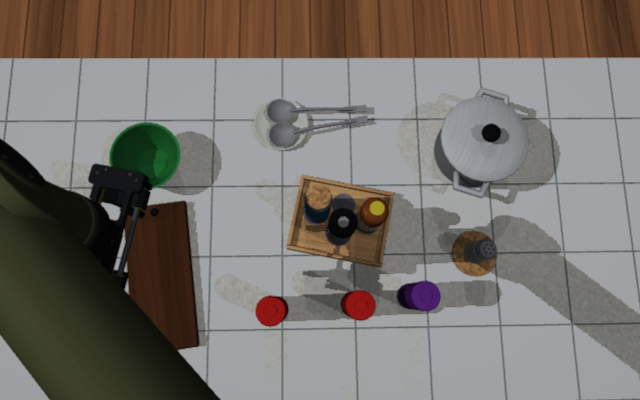

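View pics/cmp.png

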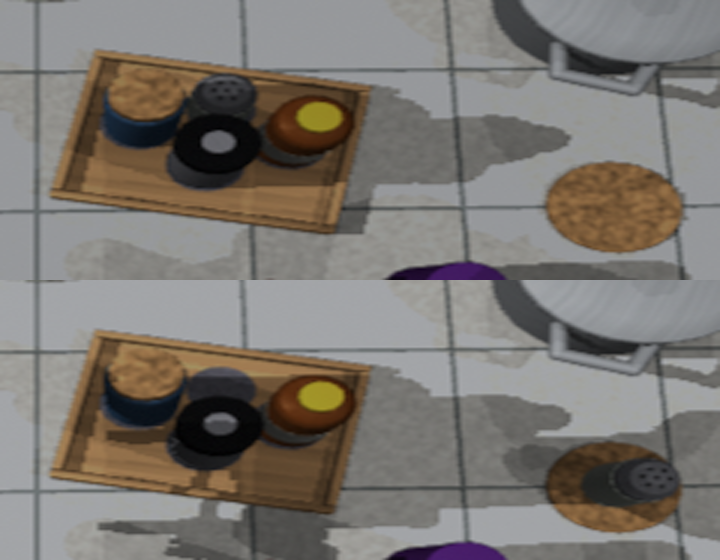

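In the before/after crops each container is within about 1 px of its start (cap 376.0→376.6, about 1–2 mm). The pepper dome is at about (485,249). One last numeric check on the pepper pot, then I hand in.

```bash
python3 - <<'E'
from h import *
print(onz('top',485.5,248.8,.088), onz('top',474.4,253.6,.006))
s=ctrl.get_state();print(s['ft_force'],abs(s['qd']).max())
ctrl.close_job()
E
```

```text
[ 0.50030304 -0.32425649  0.088     ] [ 0.49830154 -0.3299695   0.006     ]
[-0.47659444  0.07858257  0.25241146] 0.0074725615803087845
the job is handed in; nothing more can be done
```

The job is done and handed in at about 60 s of the 141 s allowed. I moved the canister, jar and bottle to the side board and set the pepper pot on the cork mat. Then I returned the three containers to their own pads.

- **Containers:** the last top and scene views show all three upright and released. In the top view each sits within about 1 px (1–2 mm) of its starting position.
- **Pepper pot:** it stands upright on the mat. The gripper released it within about 1 mm of the measured mat centre. A rougher hand-picked reading of its dome in the top view put it about 6 mm off. The two disagree, but both are within the 15 mm limit.
- **Surroundings:** the cooking pot, green bowl and spoons look unmoved in the pictures, and the look-alikes were left alone. The arm ended clear of everything, with no contact force.

One set of early move calls was refused for a missing field and repeated; nothing moved in between.

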